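# Lay out the tile stand and set the reagents on it

### The arm

A 7-joint arm with a two-finger parallel gripper is mounted at the origin on a cart in front of the work surface, level with it; the furniture and walls round the work are solid. World frame = base frame: x ahead of the robot, y to its left, z up, the work surface at z = 0. Lengths are in mm, angles in rad, forces in N, time in s.
With the tool pointing down it reaches from about 425 to 950 mm from the base axis. Payload 4.7 kg.
Tool frame: the origin (TCP) lies at the very end of the fingers, on their centre line; the grasp point (between the pads) lies 19 mm behind it; z points along the fingers, y is the line along which they close (so a half turn about z gives the same grasp; the last joint's range is limited). The gripper opens to 85 mm and grips with 20 to 120 N. Pads are 22 mm wide; open, the fingers measure 114 mm over their backs; the gripper's body (76 mm by 85 mm) begins 54 mm behind the grasp point. The pads swing forward as they close: fully open they stand 13 mm farther back than shut.
Start: joints at [1.196, 0.469, -0.049, 1.532, 0.024, 1.141, -0.082], TCP at [228.838, -635.045, 231.335] pointing down, gripper open.
Joint ranges: [-2.59, 2.59], [-0.33, 1.99], [-1.39, 1.29], [0.1, 2.45], [-1.04, 4.18], [0.21, 1.99], [-2.66, 2.66]. Speed limits (rad/s): [2.57, 2.57, 3.14, 3.14, 3.14, 3.14, 3.14].

### API

Orientations are given as a unit quaternion [w, x, y, z].
In Python, from station import robot, eyes, close_job gives the robot as it stands.
- The arm moves only by the tool carry_out, never from a script. Its argument "series" is a list that holds one entry, the list of rows, each a list of 5 numbers: the opening, from -1 (shut) to 1 (fully open), so that 0 is half open, then the shift along the tool's x, y, z in mm, then the turn about the tool's z in rad. A call has 1 to 20 rows; each row is the pose to reach, as a shift and turn from the pose commanded when the call began, along the tool's axes at that moment; what a row does not reach only later rows make up. A row lasts 1/10 s, in which the tool goes at most 50 mm and 8.59 degrees, less where a joint would pass 70% of its speed; a pose out of reach is approached as far as the arm can. A call with a gripper value outside its range is refused whole. The fingers move at their own pace and stop on an object; "force" is the grip in N (left out, the last holds). Time passes only in rows, so rows that repeat a pose let the fingers close. It gives the time, the measured TCP pose, the force, the opening and the grip force at its end, in the units of the state.
- robot.read_state(): the state, without advancing time (a new reading comes with each control period).
- eyes.capture(name): name is "side" or "top"; returns a dict with "pixels" (480x640x3 uint8, red, green, blue), "z_map" (480x640 float32, mm along the optical axis (not along the pixel's ray), 0 where there is no reading), "vfov" (degrees; the focal length in pixels is half the picture's height over the tangent of half this angle, whatever the lens; pixels are square), "cx", "cy" (the principal point, pixels), "R" (3x3) and "t" (3): a world point X has camera coordinates R X + t. Camera axes: x right, y down, z forward; pixel columns grow to the right and rows downward; lengths in mm; the calibration is good to about 2 mm. A picture is of the moment at which its call begins.
- close_job(): hands the job in; it is judged then, once.
The state is a dict: "time": time; "qpos": joint angles; "qd": joint speeds; "joint_torque": joint torques, N m; "tcp_pos": TCP position; "orientation": TCP orientation; "force": force on the tool from outside, world axes, zero at the start; "wrist_torque": the same for the moment, N m; "grip_width": opening from 0.0 (shut) to 1.0 (fully open); "gripper_force": force on a finger pad.
Only numpy, scipy, OpenCV 4.12 (cv2) and the standard library are available. Lean on these libraries where they do the work, as an engineer would, in place of code of your own. Each camera call takes 0.05 s, during which the arm holds its last target. There are 200 camera calls.

### The job

Get the tile stand ready for the reagents: turn each of the two red lock keys until its blade lines up with its slot, draw it out and put it in the yellow tray. Then slide the top tile sideways off the stack onto the high ledge, up against its end stop, and after it the middle tile onto the low ledge in the same way; slide the tiles, never lift them, and leave the bottom tile in its place. Stand every reagent bottle upright on one of the two slid-out tiles, at most two side by side fit on a tile, and leave the spare orange cap and the timer where they are.

Things in the scene. Friction and masses are not known exactly. Their poses are not given: they have to be found in the camera images.
- dispenser: Fixed blue and aluminium tile stand, 145 x 298 mm, along its y axis: high ledge (+y, robot's left, within 0.15 rad), stack bay (y -42 to 42 mm, floor z 27.5 mm), low ledge (-y). Origin: under the middle of the bay, at bench height, z up. Rails at x = +/-66.5 mm guide the tiles all along (tops at z 54 mm, 44 mm beside the low ledge).
- high_home (a point): On the high ledge's top (dispenser x 0, y 118, z 46 mm): below the top tile's centre when it lies against the end stop (6 mm high). The ledge runs from y 76 to 158 mm and lies 1.5 mm below the underside of the top tile in the stack.
- low_home (a point): On the low ledge's top (dispenser x 0, y -88, z 36 mm): below the middle tile's centre when it lies against the end stop (6 mm high). The ledge runs from y -128 to -42 mm, 1.5 mm below the underside of the middle tile in the stack; its edge holds the bottom tile back.
- notch (a point): Middle of the finger notch between stack and high ledge (dispenser x 0, y 59, z 46 mm): open over x -30 to 30, y 42 to 76 mm (40 mm high from y 70 to 76, else 15 mm), so that fingers can get behind the middle tile. Beside it the surface is level with the high ledge, bridges to it and holds the middle tile back.
- high_slot (a point): Middle of the key slot in the high ledge, on its top face (dispenser x 0, y 117, z 46 mm). The slot is 46 mm long along the dispenser's y axis and 12 mm wide, widened to a 20 mm square in the middle, through a 6 mm plate; the chamber under it is 30 mm deep from the top face.
- low_slot (a point): The same in the low ledge (dispenser x 0, y -85, z 36 mm), same slot and chamber.
- tile_top_center (a point): Centre of the top white ceramic tile, 130 (own x) x 80 (own y) x 10 mm, 0.22 kg; at the start in the stack with its centre 52.5 mm above the bench, its axes along the dispenser's (within 0.02 rad).
- tile_mid_center (a point): Centre of the middle white ceramic tile, 130 (own x) x 80 (own y) x 10 mm, 0.22 kg; at the start in the stack with its centre 42.5 mm above the bench, its axes along the dispenser's (within 0.02 rad).
- tile_base_center (a point): Centre of the bottom white ceramic tile, 130 (own x) x 80 (own y) x 10 mm, 0.22 kg; at the start in the stack with its centre 32.5 mm above the bench, its axes along the dispenser's (within 0.02 rad).
- key_high_grip (a point): Centre of the red handle (34 own x, 10 own y, 28 mm high) of the loose key, 0.09 kg, in the high ledge's slot. 52 mm below, on its 16 mm round shank, a blade 40 (own x) x 6 x 8 mm. At first own x is along dispenser x (within 0.25 rad): the blade catches under the ledge. With own x along dispenser y (within 0.12 rad) it draws straight up, out after 30 mm. It can stand on its flat end.
- key_low_grip (a point): Centre of the red handle (34 own x, 10 own y, 28 mm high) of the loose key, 0.09 kg, in the low ledge's slot. 52 mm below, on its 16 mm round shank, a blade 40 (own x) x 6 x 8 mm. At first own x is along dispenser x (within 0.25 rad): the blade catches under the ledge. With own x along dispenser y (within 0.12 rad) it draws straight up, out after 30 mm. It can stand on its flat end.
- key_high_mid (a point): Middle of the same key (high ledge's), on its shank 22 mm below the handle's centre: this point must end inside the tray, whether the key stands, lies or leans there.
- key_low_mid (a point): Middle of the same key (low ledge's), on its shank 22 mm below the handle's centre: this point must end inside the tray, whether the key stands, lies or leans there.
- tray: Loose yellow open tray, 120 (x) x 140 (y) x 30 mm high, wall and floor 4 mm, 0.6 kg, on the bench to the left. Origin: centre of its underside.
- bottle_blue_large_center (a point): Centre, half-way up, of a loose large blue-capped glass reagent bottle standing on the bench, 56 mm across and 102 mm high with a screw cap 35 mm across whose sides take up the top 14 mm; under 0.3 kg. May be absent. z axis up along the bottle. At the start to the robot's right, in a row.
- bottle_blue_small_center (a point): Centre, half-way up, of a loose small blue-capped glass reagent bottle standing on the bench, 48 mm across and 87 mm high with a screw cap 30 mm across whose sides take up the top 14 mm; under 0.3 kg. May be absent. z axis up along the bottle. At the start to the robot's right, in a row.
- bottle_red_center (a point): Centre, half-way up, of a loose red-capped glass reagent bottle standing on the bench, 45 mm across and 82 mm high with a screw cap 28 mm across whose sides take up the top 14 mm; under 0.3 kg. May be absent. z axis up along the bottle. At the start to the robot's right, in a row.
- bottle_orange_center (a point): Centre, half-way up, of a loose orange-capped glass reagent bottle standing on the bench, 51 mm across and 92 mm high with a screw cap 32 mm across whose sides take up the top 14 mm; under 0.3 kg. May be absent. z axis up along the bottle. At the start to the robot's right, in a row.
- spare_cap: Orange plastic cap lying flat, 34 mm across, 16 mm high, on the bench to the right of the bottles: bystander. Origin: centre of its underside.
- timer: White bench timer, 66 x 70 x 26 mm, on the bench to the far right: bystander. Origin: centre of its underside.
Not all that is in view belongs to the job. What is shaped like the part that bears key_high_grip but green is not meant.

How it is judged (in metres and radians):
On the way, in this order (a step that is already met when the one before it is completed fails the run):
1. the top tile lies on the high ledge against the end stop, the middle tile still in the stack (y of tile_top_center in the frame of dispenser above 0.11 m and height (world z) of tile_top_center below 0.0545 m and y of tile_mid_center in the frame of dispenser between -0.012 and 0.012 m), for 0.2 s.
2. the middle tile lies on the low ledge against the end stop, the bottom tile still in the bay (y of tile_mid_center in the frame of dispenser below -0.08 m and height (world z) of tile_mid_center below 0.0445 m and y of tile_base_center in the frame of dispenser between -0.012 and 0.012 m), for 0.2 s.
At the end, for the whole second after the job is handed in: Both tiles flat, within 8 mm of their end stops; bottom tile within 12 mm of the bay's middle; both keys' middles in the tray; each bottle upright (0.2 rad), its centre within 55 mm lengthwise and 30 mm crosswise of a slid-out tile's centre; cap and timer within 30 mm of their places; all at rest (all of step 2 and y of tile_top_center in the frame of dispenser above 0.11 m and height (world z) of tile_top_center below 0.0545 m and linear speed of each of tile_top, tile_mid, key_high, key_low, bottle_blue_large, bottle_blue_small, bottle_red, bottle_orange below 0.02 m/s and x of key_high_mid in the frame of tray between -0.062 and 0.062 m and y of key_high_mid in the frame of tray between -0.072 and 0.072 m and z of each of key_high_mid, key_low_mid in the frame of tray below 0.09 m and x of key_low_mid in the frame of tray between -0.062 and 0.062 m and y of key_low_mid in the frame of tray between -0.072 and 0.072 m and angle between each of bottle_blue_large_center, bottle_blue_small_center, bottle_red_center, bottle_orange_center's own z axis and vertical below 0.2 rad and ((x of bottle_blue_large_center in the frame of tile_top_center between -0.055 and 0.055 m and y of bottle_blue_large_center in the frame of tile_top_center between -0.03 and 0.03 m and z of bottle_blue_large_center in the frame of tile_top_center between 0.048 and 0.064 m) or (x of bottle_blue_large_center in the frame of tile_mid_center between -0.055 and 0.055 m and y of bottle_blue_large_center in the frame of tile_mid_center between -0.03 and 0.03 m and z of bottle_blue_large_center in the frame of tile_mid_center between 0.048 and 0.064 m)) and ((x of bottle_blue_small_center in the frame of tile_top_center between -0.055 and 0.055 m and y of bottle_blue_small_center in the frame of tile_top_center between -0.03 and 0.03 m and z of bottle_blue_small_center in the frame of tile_top_center between 0.0405 and 0.0565 m) or (x of bottle_blue_small_center in the frame of tile_mid_center between -0.055 and 0.055 m and y of bottle_blue_small_center in the frame of tile_mid_center between -0.03 and 0.03 m and z of bottle_blue_small_center in the frame of tile_mid_center between 0.0405 and 0.0565 m)) and ((x of bottle_red_center in the frame of tile_top_center between -0.055 and 0.055 m and y of bottle_red_center in the frame of tile_top_center between -0.03 and 0.03 m and z of bottle_red_center in the frame of tile_top_center between 0.038 and 0.054 m) or (x of bottle_red_center in the frame of tile_mid_center between -0.055 and 0.055 m and y of bottle_red_center in the frame of tile_mid_center between -0.03 and 0.03 m and z of bottle_red_center in the frame of tile_mid_center between 0.038 and 0.054 m)) and ((x of bottle_orange_center in the frame of tile_top_center between -0.055 and 0.055 m and y of bottle_orange_center in the frame of tile_top_center between -0.03 and 0.03 m and z of bottle_orange_center in the frame of tile_top_center between 0.043 and 0.059 m) or (x of bottle_orange_center in the frame of tile_mid_center between -0.055 and 0.055 m and y of bottle_orange_center in the frame of tile_mid_center between -0.03 and 0.03 m and z of bottle_orange_center in the frame of tile_mid_center between 0.043 and 0.059 m)) and distance of each of spare_cap, timer from where it was at the start of the episode below 0.03 m); the robot touches nothing.
It fails at once if a tile is lifted more than 20 mm above where it lay (height (world z) of tile_top_center above 0.0725 m or height (world z) of tile_mid_center above 0.0625 m or height (world z) of tile_base_center above 0.0525 m).
It fails at once if the bottom tile is shifted more than 15 mm (distance of tile_base_center from where it was at the start of the episode above 0.015 m).
It fails at once if spare cap or timer pushed more than 30 mm (distance of any of spare_cap, timer from where it was at the start of the episode above 0.03 m).
Of bottle_blue_large, bottle_blue_small, bottle_red, bottle_orange only 2 to 4 are there at a start; the rules pass over those that are not, and their reading is None.
At some moment in a run one of tray, key_high, key_low may be knocked a few centimetres aside while the robot is not near it.
It also fails if it takes over 210 s, if anything falls off the work surface, if the arm or the gripper's body presses on something with over 40 N, if the wrist force passes 120 N, or if a joint passes its speed limit or range.

## Working session

There is one attempt and no reset: what is moved stays moved. The work goes in short steps, Python scripts to look and compute and a tool call to move; the robot and the scene stay as the last step left them, time stands still between calls to the robot, and variables do not carry over. Pictures are saved under pics/ and viewed, at most 14 in all, crops included, and the job is handed in when it is done.

Besides the shell and the picture viewer there is one more tool, called after "Emit:" as a command line: name --argument value ..., lists and objects as JSON in quotes. carry_out: Moves the arm, as the interface text tells. Its arguments: {"type":"object","properties":{"series":{"type":"array"},"force":{"type":"number"}},"required":["series"]}

```bash
ls; mkdir -p pics
cat > h.py <<'E'
import numpy as np, cv2
from station import robot, eyes, close_job
def cap(n, f=None):
    c=eyes.capture(n); c['f']=240/np.tan(np.radians(c['vfov'])/2)
    if f: cv2.imwrite('pics/'+f, c['pixels'][:,:,::-1])
    return c
def ray(c,u,v):
    R=np.array(c['R']);t=np.array(c['t']); d=R.T@np.array([(u-c['cx'])/c['f'],(v-c['cy'])/c['f'],1]); return -R.T@t, d
def onz(c,u,v,z):
    o,d=ray(c,u,v); return o+d*(z-o[2])/d[2]
def pts(c):
    v,u=np.mgrid[0:480,0:640]; z=c['z_map']; R=np.array(c['R']);t=np.array(c['t'])
    P=np.stack([(u-c['cx'])/c['f']*z,(v-c['cy'])/c['f']*z,z],-1); return (P-t)@R
def proj(c,X):
    p=np.array(c['R'])@np.array(X)+np.array(c['t']); return p[:2]/p[2]*c['f']+[c['cx'],c['cy']]
def st():
    s=robot.read_state(); print({k:np.round(s[k],3).tolist() for k in('time','tcp_pos','orientation','qpos','force','grip_width','gripper_force')}); return s
E
python3 - <<'E'
from h import *
st()
for n in('top','side'):
    c=cap(n,n+'0.png'); print(n,c['vfov'],c['cx'],c['cy'],np.round(c['R'],3).tolist(),np.round(c['t'],0), (-np.array(c['R']).T@np.array(c['t'])).round())
E
```

```text
pics
{'time': 0.0, 'tcp_pos': [228.579, -634.496, 230.244], 'orientation': [-0.001, 0.985, 0.172, -0.0], 'qpos': [1.196, 0.469, -0.049, 1.534, 0.024, 1.141, -0.082], 'force': [0.723, -0.002, 1.075], 'grip_width': 0.998, 'gripper_force': 0.0}
top 50.71981112338773 318.4607038080276 240.9922911407228 [[-0.281, -0.96, -0.003], [-0.927, 0.272, -0.257], [0.248, -0.069, -0.966]] [  66.  575. 1341.] [ 219.   -0. 1444.]
side 51.893233928193474 316.5509151708083 239.30662792174732 [[-0.865, -0.502, -0.008], [-0.306, 0.539, -0.785], [0.399, -0.676, -0.62]] [ 451.  296. 1036.] [ 67. 767. 878.]
```

View pics/top0.png

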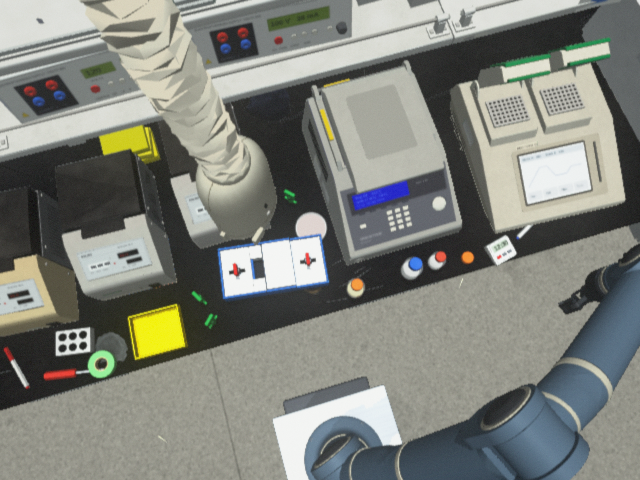

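View pics/side0.png

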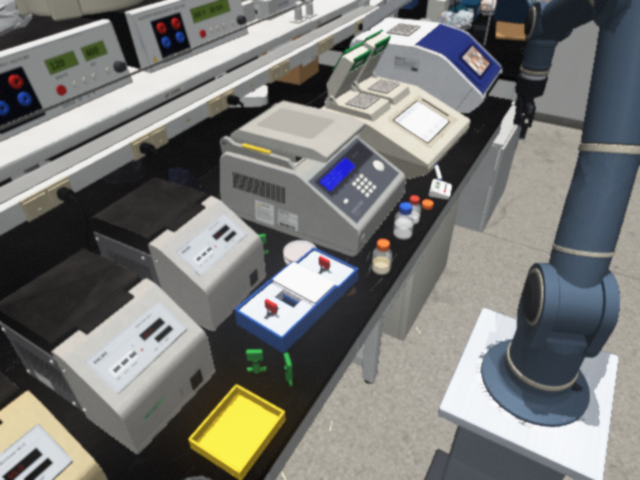

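Top view: the stand is at about (273,265), the keys at (237,270) and (308,260) and the tray at (158,331). The bottles are orange (355,287), blue (412,267) and red (437,260). The cap is at (467,257) and the timer at (500,250). A hood hangs above or behind the stand at (235,190). The side view agrees, and it shows green decoy keys on the bench near the tray.

Run:
```python
from h import *
for n in('top','side'):
    c=cap(n); P=pts(c); hsv=cv2.cvtColor(c['pixels'],cv2.COLOR_RGB2HSV); H,S,V=[hsv[...,i].astype(int) for i in range(3)]
    ok=c['z_map']>0; X,Y,Z=P[...,0],P[...,1],P[...,2]
    reg=ok&(X>300)&(X<900)&(Y>-500)&(Y<500)
    bench=reg&(abs(Z)<15); print(n,'bench z',np.median(Z[bench&(V<50)]))
    def rep(name,m,mn=15):
        k,l,s,ce=cv2.connectedComponentsWithStats(m.astype(np.uint8))
        for i in range(1,k):
            if s[i,4]>=mn:
                q=P[l==i]; top=q[q[:,2]>np.percentile(q[:,2],95)-8]
                print(name,s[i,4],'px',ce[i].round(1),'med',np.median(q,0).round(),'zmax',np.percentile(q[:,2],97).round(),'topmid',((top.min(0)+top.max(0))/2).round(1))
    rep('red',reg&((H<6)|(H>172))&(S>150)&(V>90)&(Z<140)&(Z>0))
    rep('blue',reg&(H>100)&(H<125)&(S>150)&(V>90)&(Z<160),8)
    rep('orange',reg&(H>=7)&(H<20)&(S>150)&(V>150)&(Z<160))
    rep('green',reg&(H>45)&(H<80)&(S>150)&(Z<160))
    rep('yellow',reg&(H>=24)&(H<36)&(S>150)&(Z<160),100)
    m=reg&(H>100)&(H<125)&(S>150)&(V>60)&(Z<65)&(Z>-5)&(Y>-150)&(Y<250)
    q=P[m&(Z>35)]; r=cv2.minAreaRect(q[:,:2].astype(np.float32)); print('stand',r)
    m=reg&(H>=24)&(H<36)&(S>150)&(Z<45)&(X<700)&(Z>20)
    r=cv2.minAreaRect(P[m][:,:2].astype(np.float32)); print('tray rim',r, np.median(P[m],0))
    if n=='top':
        hd=ok&(Z>100)&(X>350)&(X<800)&(abs(Y)<250); q=P[hd]
        for y in range(-200,250,50):
            a=q[abs(q[:,1]-y)<25]
            if len(a): print('obst y',y,'minx',a[:,0].min().round(), 'z there',a[a[:,0].argmin(),2].round(),'minz',a[:,2].min().round())
```

```text
top bench z -0.6704770441258849
red 80 px [440.5 255.8] med [ 433. -409.   81.] zmax 87.0 topmid [ 433.6 -409.6   83.2]
red 28 px [307.3 258.5] med [532. -55.  72.] zmax 78.0 topmid [532.7 -54.8  75.9]
red 32 px [235.1 269.4] med [556. 144.  81.] zmax 86.0 topmid [557.  144.5  82.4]
blue 14 px [293.6 238.1] med [607. -35.  43.] zmax 46.0 topmid [606.9 -35.8  42.7]
blue 34 px [273.2 240.1] med [615.  22.  54.] zmax 58.0 topmid [615.2  22.   54.3]
blue 78 px [320.5 269.7] med [478. -96.  42.] zmax 47.0 topmid [518.3 -63.1  44.4]
blue 167 px [230.  270.1] med [573. 176.  52.] zmax 57.0 topmid [558.2 140.7  54.4]
blue 134 px [415.3 263.1] med [ 430. -331.  101.] zmax 106.0 topmid [ 430.3 -331.9  103.6]
blue 24 px [252.7 268.5] med [556. 100.  40.] zmax 44.0 topmid [554.4  99.7  40.7]
blue 48 px [281.  288.6] med [474.  38.  52.] zmax 57.0 topmid [474.8  37.7  54.8]
orange 44 px [464.5 257.6] med [ 419. -495.   15.] zmax 20.0 topmid [ 419.8 -493.7   15.7]
orange 104 px [356.6 284. ] med [ 422. -163.   91.] zmax 97.0 topmid [ 421.8 -163.3   93.5]
green 40 px [289.2 192.8] med [734. -58.  6
[... 1596 characters left out ...]
 53.2]
orange 38 px [426.6 204.9] med [ 414. -492.   14.] zmax 18.0 topmid [ 414.3 -490.2   15.4]
orange 100 px [382.9 243.2] med [ 419. -159.   91.] zmax 95.0 topmid [ 418.4 -162.    91.2]
green 68 px [253.5 351.2] med [517. 267.  65.] zmax 68.0 topmid [515.7 267.   65.1]
green 71 px [287.2 359.9] med [444. 252.  65.] zmax 67.0 topmid [444.9 250.1  65. ]
yellow 5098 px [236.9 430.4] med [464. 404.   5.] zmax 30.0 topmid [459.3 402.9  28.3]
stand ((543.93701171875, 45.06200408935547), (301.0067443847656, 148.64749145507812), 82.49868774414062)
tray rim ((459.7381896972656, 402.9478759765625), (142.0574951171875, 121.56153869628906), 88.60115814208984) [455.24628185 410.85705996  27.97621002]
```

```bash
cat >> h.py <<'E'
O=np.array([542.5,30.3]); PHI=-0.125
def d2w(x,y): return O+[x*np.cos(PHI)-y*np.sin(PHI), x*np.sin(PHI)+y*np.cos(PHI)]
def w2d(p):
    a,b=np.array(p)[:2]-O; return np.array([a*np.cos(PHI)+b*np.sin(PHI),-a*np.sin(PHI)+b*np.cos(PHI)])
def psi(q): # world yaw of tool x
    w,x,y,z=q; return np.arctan2(2*(x*y+w*z),1-2*(y*y+z*z))
def plan(*wps):  # wps: (X,Y,Z,psi); prints shift rows from pose now
    s=robot.read_state(); p=np.array(s['tcp_pos']); a=psi(s['orientation'])
    print('now',p.round(1),'psi',round(a,3),'q',np.round(s['qpos'],2))
    for X,Y,Z,t in wps:
        d=np.array([X,Y,Z])-p
        print('->',np.round([np.cos(a)*d[0]+np.sin(a)*d[1],np.sin(a)*d[0]-np.cos(a)*d[1],-d[2],a-t],2).tolist())
def keys(c):
    P=pts(c); h=cv2.cvtColor(c['pixels'],cv2.COLOR_RGB2HSV); H,S,V=[h[...,i].astype(int) for i in range(3)]
    X,Y,Z=P[...,0],P[...,1],P[...,2]
    m=((H<6)|(H>172))&(S>130)&(V>70)&(Z<160)&(Z>0)&(X>380)&(X<680)&(Y>-150)&(Y<520)
    k,l,s,ce=cv2.connectedComponentsWithStats(m.astype(np.uint8)); out=[]
    for i in range(1,k):
        if s[i,4]>=12:
            q=P[l==i]; q=q[q[:,2]>np.percentile(q[:,2],95)-20]; xy=q[:,:2]
            C=np.cov(xy.T); w,v=np.linalg.eigh(C); r=cv2.minAreaRect(xy.astype(np.float32))
            print('key n',len(q),'c',np.array(r[0]).round(1),'disp',w2d(r[0]).round(1),'size',np.round(r[1],0),'zmax',q[:,2].max().round(),'yaw',round(float((np.arctan2(v[1,1],v[0,1])+1.57)%3.1416-1.57),3),'rectang',r[2])
E
python3 - <<'E'
from h import *
for n in('top','side'):
    print(n); keys(cap(n))
print('homes',d2w(0,117),d2w(0,-85))
plan((450,0,230,-0.1),(*d2w(0,117),150,-0.125),(*d2w(0,-85),150,-0.125))
for n in('top','side'):
    c=cap(n)
    for nm,a in(('H',d2w(0,117)),('L',d2w(0,-85))):
        u,v=proj(c,[*a,70]).astype(int); cv2.imwrite(f'pics/{n}{nm}.png',cv2.resize(c['pixels'][v-25:v+25,u-32:u+32,::-1],None,fx=6,fy=6,interpolation=cv2.INTER_CUBIC))
a=[np.hstack([cv2.imread(f'pics/{n}{k}.png') for k in 'HL']) for n in('top','side')]
cv2.imwrite('pics/k.png',np.vstack(a)[:600,:800])
E
```

```text
top
key n 33 c [533.4 -54.9] disp [  1.6 -85.7] size [ 8. 29.] zmax 78.0 yaw -0.116 rectang 85.07652282714844
key n 36 c [558.1 144. ] disp [  1.3 114.8] size [ 9. 28.] zmax 90.0 yaw -0.066 rectang 86.89856719970703
side
key n 67 c [528.9 -50.6] disp [ -3.4 -82. ] size [ 9. 28.] zmax 74.0 yaw -0.186 rectang 76.75755310058594
key n 80 c [553.8 149. ] disp [ -3.5 119.2] size [ 9. 29.] zmax 84.0 yaw -0.146 rectang 85.53739166259766
homes [557.08694381 146.38712707] [531.90264766 -54.03680171]
now [ 228.8 -634.9  231. ] psi 0.346 q [ 1.2   0.47 -0.05  1.53  0.02  1.14 -0.08]
-> [423.34, -522.29, 0.96, 0.45]
-> [573.71, -623.71, 80.96, 0.47]
-> [482.08, -443.69, 80.96, 0.47]
```

View pics/k.png

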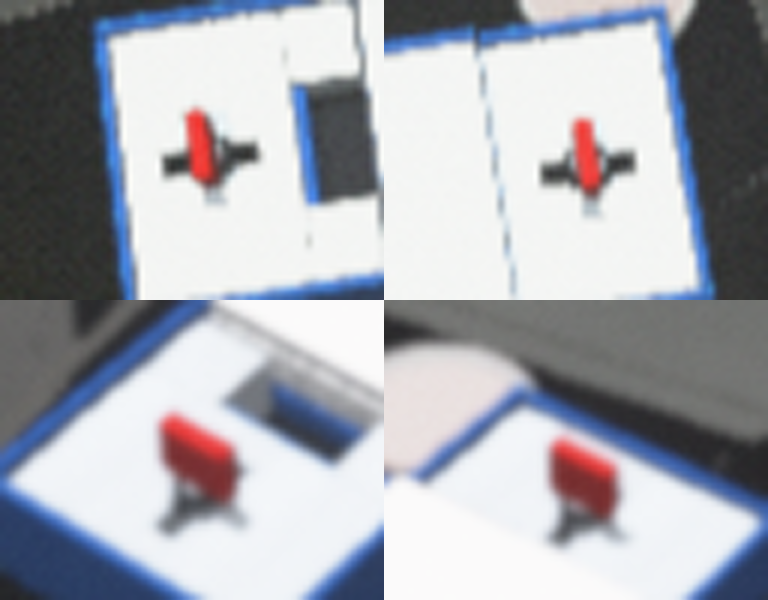

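The crops show both handles lying across their slots, within about 0.1 rad, and both keys are centred on their slots. I'll move to the high key first.

Emit:
carry_out --series '[[[1,423,-522,0,0.45],[1,423,-522,0,0.45],[1,423,-522,0,0.45],[1,423,-522,0,0.45],[1,423,-522,0,0.45],[1,423,-522,0,0.45],[1,423,-522,0,0.45],[1,423,-522,0,0.45],[1,423,-522,0,0.45],[1,423,-522,0,0.45],[1,423,-522,0,0.45],[1,423,-522,0,0.45],[1,423,-522,0,0.45],[1,423,-522,0,0.45],[1,423,-522,0,0.45],[1,423,-522,0,0.45],[0.2,574,-624,81,0.47],[0.2,574,-624,81,0.47],[0.2,574,-624,81,0.47],[0.2,574,-624,81,0.47]]]' --force 30

```text
time: 2.4
tcp_pos: [558.7, 145.1, 149.3]
orientation: [0.001, 0.998, -0.064, 0.0]
force: [0.5, 0.3, 0.3]
grip_width: 0.595
gripper_force: 0.0
```

Run:
```python
from h import *
st(); plan((*d2w(0,117),150,-0.125),(*d2w(0,117),56,-0.125))
c=cap('side','s1.png')
```

```text
{'time': 2.4, 'tcp_pos': [558.742, 145.055, 149.332], 'orientation': [0.001, 0.998, -0.064, 0.0], 'qpos': [0.026, 0.437, -0.462, 1.836, 0.241, 0.924, -2.244], 'force': [0.503, 0.295, 0.278], 'grip_width': 0.595, 'gripper_force': 0.0}
now [558.7 145.1 149.3] psi -0.128 q [ 0.03  0.44 -0.46  1.84  0.24  0.92 -2.24]
-> [-1.81, -1.11, -0.67, -0.0]
-> [-1.81, -1.11, 93.33, -0.0]
```

Emit:
carry_out --series '[[[0.2,-1.8,-1,50,0],[0.2,-1.8,-1,80,0],[0.2,-1.8,-1,92,0],[0.2,-1.8,-1,92,0],[-1,-1.8,-1,92,0],[-1,-1.8,-1,92,0],[-1,-1.8,-1,92,0],[-1,-1.8,-1,92,0],[-1,-1.8,-1,92,0],[-1,-1.8,-1,92,0],[-1,-1.8,-1,92,0]]]' --force 25

```text
time: 3.55
tcp_pos: [556.9, 147.8, 60.1]
orientation: [-0.0, 0.998, -0.062, 0.002]
force: [-0.9, -2.1, 7.1]
grip_width: 0.11
gripper_force: 27.8
```

Run:
```python
from h import *
st(); keys(cap('side','s2.png')); keys(cap('top'))
c=cap('side'); u,v=proj(c,[*d2w(0,117),70]).astype(int); cv2.imwrite('pics/s2.png',cv2.resize(c['pixels'][v-70:v+40,u-70:u+70,::-1],None,fx=4,fy=4))
```

```text
{'time': 3.55, 'tcp_pos': [556.887, 147.849, 60.117], 'orientation': [-0.0, 0.998, -0.062, 0.002], 'qpos': [-0.017, 0.549, -0.418, 1.905, 0.318, 0.749, -2.311], 'force': [-0.901, -2.06, 7.085], 'grip_width': 0.11, 'gripper_force': 27.78}
key n 67 c [528.8 -51.1] disp [ -3.5 -82.4] size [ 8. 29.] zmax 74.0 yaw -0.191 rectang 80.31364440917969
key n 23 c [542.7 147.5] disp [-14.4 116.4] size [ 5. 12.] zmax 84.0 yaw -1.104 rectang 33.955116271972656
key n 33 c [532.8 -55.7] disp [  1.1 -86.5] size [ 8. 29.] zmax 77.0 yaw -0.121 rectang 75.38224029541016
```

View pics/s2.png

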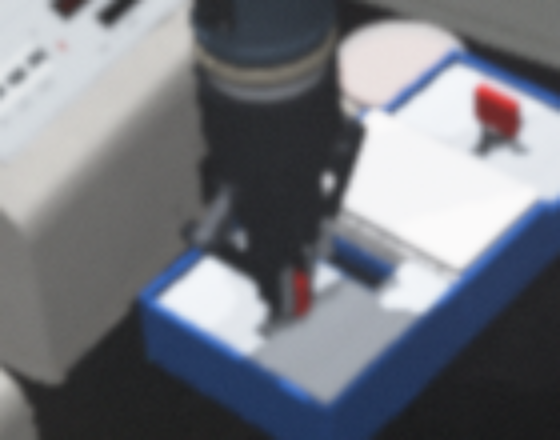

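The key is gripped: width 0.11, about 10 mm, which matches the handle. The crop shows the fingers on the red handle. Next I turn it a quarter turn and lift a little.

Emit:
carry_out --series '[[[-1,0,0,-2,-0.15],[-1,0,0,-2,-0.3],[-1,0,0,-2,-0.45],[-1,0,0,-2,-0.6],[-1,0,0,-2,-0.75],[-1,0,0,-2,-0.9],[-1,0,0,-2,-1.05],[-1,0,0,-2,-1.2],[-1,0,0,-2,-1.35],[-1,0,0,-2,-1.5],[-1,0,0,-2,-1.57],[-1,0,0,-2,-1.57],[-1,0,0,-2,-1.57],[-1,0,0,-8,-1.57],[-1,0,0,-12,-1.57],[-1,0,0,-16,-1.57],[-1,0,0,-16,-1.57]]]' --force 40

```text
time: 5.4
tcp_pos: [557.0, 147.0, 75.1]
orientation: [0.001, 0.75, 0.661, 0.001]
force: [4.1, -1.3, 2.5]
grip_width: 0.11
gripper_force: 41.7
```

Run:
```python
from h import *
s=st(); print(psi(s['orientation']))
c=cap('side'); u,v=proj(c,[*d2w(0,117),70]).astype(int); cv2.imwrite('pics/s3.png',cv2.resize(c['pixels'][v-70:v+40,u-70:u+70,::-1],None,fx=4,fy=4))
```

```text
{'time': 5.4, 'tcp_pos': [557.023, 146.995, 75.095], 'orientation': [0.001, 0.75, 0.661, 0.001], 'qpos': [0.264, 0.637, -0.818, 1.881, 0.599, 0.885, -0.979], 'force': [4.119, -1.31, 2.458], 'grip_width': 0.11, 'gripper_force': 41.738}
1.4441369583450085
```

Emit:
carry_out --series '[[[-1,0,0,-4,0],[-1,0,0,-8,0],[-1,0,0,-12,0],[-1,0,0,-12,0]]]'

```text
time: 5.85
tcp_pos: [556.8, 147.3, 86.8]
orientation: [0.001, 0.75, 0.661, 0.001]
force: [4.1, -1.5, 3.1]
grip_width: 0.106
gripper_force: 41.9
```

Emit:
carry_out --series '[[[-1,0,0,-20,0],[-1,0,0,-60,0],[-1,0,0,-100,0],[-1,0,0,-100,0]]]'

```text
time: 6.25
tcp_pos: [556.5, 150.5, 190.9]
orientation: [0.001, 0.75, 0.662, 0.003]
force: [0.2, -0.8, -0.9]
grip_width: 0.113
gripper_force: 41.4
```

```bash
cat >> h.py <<'E'
def tray():
    for n in('top','side'):
        c=cap(n); P=pts(c); h=cv2.cvtColor(c['pixels'],cv2.COLOR_RGB2HSV); H,S=h[...,0],h[...,1]; X,Y,Z=P[...,0],P[...,1],P[...,2]
        m=(H>=24)&(H<36)&(S>150)&(Z<45)&(X<640)&(X>250)&(Y<700)&(Y>200)&(Z>20)
        r=cv2.minAreaRect(P[m][:,:2].astype(np.float32)); print('tray',np.round(r[0],1),np.round(r[1],0),round(r[2],1))
E
python3 - <<'E'
from h import *
st(); tray(); keys(cap('side'))
plan((462,435,165,1.445),(462,435,62,1.445))
c=cap('side'); s=robot.read_state(); u,v=proj(c,s['tcp_pos']).astype(int); v=max(v,70); cv2.imwrite('pics/s3.png',cv2.resize(c['pixels'][v-70:v+60,u-90:u+90,::-1],None,fx=4,fy=4))
E
```

```text
{'time': 6.25, 'tcp_pos': [556.544, 150.492, 190.942], 'orientation': [0.001, 0.75, 0.662, 0.003], 'qpos': [0.345, 0.506, -0.926, 1.785, 0.456, 1.075, -0.866], 'force': [0.223, -0.815, -0.94], 'grip_width': 0.113, 'gripper_force': 41.375}
tray [463.5 402.2] [143. 121.] 89.0
tray [459.9 403. ] [141. 123.] 89.0
key n 66 c [529.2 -50.8] disp [ -3.1 -82.2] size [ 9. 28.] zmax 74.0 yaw -0.18 rectang 79.0585708618164
now [554.  147.6 185.1] psi 1.446 q [ 0.34  0.51 -0.92  1.79  0.46  1.07 -0.87]
-> [273.78, -127.01, 20.11, 0.0]
-> [273.78, -127.01, 123.11, 0.0]
```

View pics/s3.png

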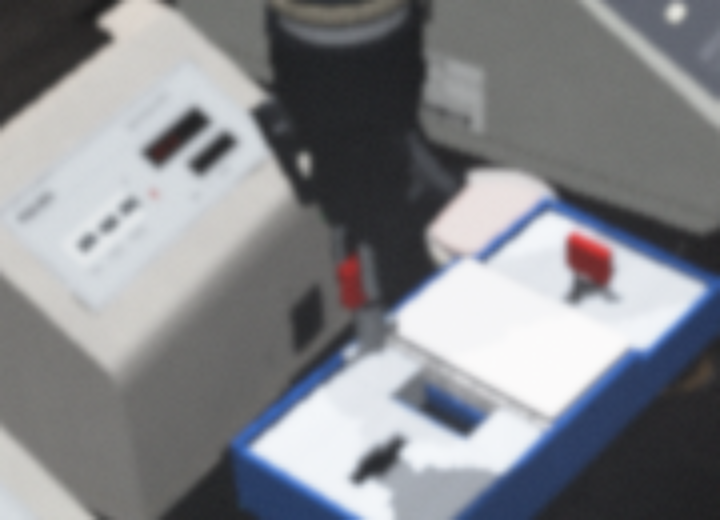

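The picture shows the high key hanging in the gripper with its slot empty. I'll move it to the tray.

Emit:
carry_out --series '[[[-1,274,-127,10,0],[-1,274,-127,10,0],[-1,274,-127,10,0],[-1,274,-127,10,0],[-1,274,-127,10,0],[-1,274,-127,10,0],[-1,274,-127,10,0],[-1,274,-127,10,0],[-1,274,-127,60,0],[-1,274,-127,100,0],[-1,274,-127,120,0],[-1,274,-127,128,0],[-1,274,-127,134,0],[-1,274,-127,134,0],[-1,274,-127,134,0]]]'

```text
time: 7.95
tcp_pos: [464.5, 435.8, 53.5]
orientation: [0.0, 0.75, 0.661, 0.001]
force: [0.1, -0.2, -1.2]
grip_width: 0.101
gripper_force: 41.3
```

Run:
```python
from h import *
st(); tray()
```

```text
{'time': 7.95, 'tcp_pos': [464.526, 435.845, 53.474], 'orientation': [0.0, 0.75, 0.661, 0.001], 'qpos': [-0.282, 0.744, -0.79, 1.745, 0.644, 0.929, -1.467], 'force': [0.133, -0.209, -1.16], 'grip_width': 0.101, 'gripper_force': 41.272}
tray [411.4 396.6] [ 49. 149.] 14.9
tray [459.6 403.2] [141. 121.] 88.6
```

Emit:
carry_out --series '[[[-1,0,0,3,0],[-1,0,0,5,0],[-1,0,0,5,0],[-0.6,0,0,5,0],[-0.4,0,0,5,0],[-0.2,0,0,5,0],[0,0,0,5,0],[0,0,0,5,0],[0,0,0,-20,0],[0,0,0,-60,0],[0,0,0,-110,0],[0,0,0,-130,0],[0,0,0,-130,0],[0,0,0,-130,0]]]'

```text
time: 9.45
tcp_pos: [463.9, 435.1, 182.1]
orientation: [0.0, 0.75, 0.662, -0.0]
force: [-0.4, 0.2, -0.6]
grip_width: 0.497
gripper_force: 0.0
```

Run:
```python
from h import *
st(); keys(cap('side')); keys(cap('top')); tray()
plan((*d2w(0,-85),160,-0.125))
```

```text
{'time': 9.45, 'tcp_pos': [463.867, 435.109, 182.106], 'orientation': [0.0, 0.75, 0.662, -0.0], 'qpos': [-0.218, 0.608, -0.887, 1.649, 0.511, 1.134, -1.366], 'force': [-0.414, 0.212, -0.553], 'grip_width': 0.497, 'gripper_force': 0.0}
key n 66 c [530.1 -50.8] disp [ -2.2 -82. ] size [ 8. 30.] zmax 74.0 yaw -0.177 rectang 78.05231475830078
key n 114 c [459.2 439.3] disp [-133.6  395.4] size [29.  8.] zmax 72.0 yaw 1.443 rectang 82.68805694580078
key n 33 c [532.6 -54.9] disp [  0.8 -85.7] size [ 8. 30.] zmax 76.0 yaw -0.11 rectang 84.85096740722656
tray [417.4 408. ] [150.  57.] 73.6
tray [460.  402.6] [142. 122.] 88.4
now [463.4 434.7 180.6] psi 1.446 q [-0.22  0.61 -0.89  1.65  0.51  1.13 -1.37]
-> [-476.35, 128.84, 20.56, 1.57]
```

Emit:
carry_out --series '[[[0,-476,129,20,0],[0,-476,129,20,0],[0,-476,129,20,0.1],[0,-476,129,20,0.25],[0,-476,129,20,0.4],[0,-476,129,20,0.55],[0,-476,129,20,0.7],[0,-476,129,20,0.85],[0,-476,129,20,1.0],[0,-476,129,20,1.15],[0,-476,129,20,1.3],[0,-476,129,20,1.45],[0,-476,129,20,1.58],[0,-476,129,20,1.58],[0,-476,129,20,1.58],[0,-476,129,20,1.58]]]'

```text
time: 11.25
tcp_pos: [532.3, -52.7, 162.0]
orientation: [-0.0, 0.998, -0.066, -0.0]
force: [-0.1, -0.3, -0.4]
grip_width: 0.501
gripper_force: 0.0
```

Run:
```python
from h import *
plan((*d2w(0,-85),47,-0.14))
```

```text
now [532.3 -52.7 162. ] psi -0.132 q [ 0.44  0.37 -0.53  1.92  0.23  0.92 -1.9 ]
-> [-0.22, 1.38, 114.96, 0.01]
```

Emit:
carry_out --series '[[[0,0,1,50,0.01],[0,0,1,90,0.01],[0,0,1,112,0.01],[0,0,1,112,0.01],[-1,0,1,112,0.01],[-1,0,1,112,0.01],[-1,0,1,112,0.01],[-1,0,1,112,0.01],[-1,0,1,112,0.01],[-1,0,1,112,0.01]]]' --force 25

```text
time: 12.25
tcp_pos: [533.8, -53.8, 52.0]
orientation: [0.0, 0.997, -0.072, 0.002]
force: [0.4, 0.7, 6.3]
grip_width: 0.11
gripper_force: 28.5
```

Emit:
carry_out --series '[[[-1,0,0,-2,-0.15],[-1,0,0,-2,-0.3],[-1,0,0,-2,-0.45],[-1,0,0,-2,-0.6],[-1,0,0,-2,-0.75],[-1,0,0,-2,-0.9],[-1,0,0,-2,-1.05],[-1,0,0,-2,-1.2],[-1,0,0,-2,-1.35],[-1,0,0,-2,-1.5],[-1,0,0,-2,-1.58],[-1,0,0,-2,-1.58],[-1,0,0,-2,-1.58],[-1,0,0,-8,-1.58],[-1,0,0,-12,-1.58],[-1,0,0,-16,-1.58],[-1,0,0,-16,-1.58]]]' --force 40

```text
time: 13.95
tcp_pos: [532.5, -53.7, 67.1]
orientation: [0.0, 0.753, 0.658, 0.0]
force: [1.0, -0.2, -0.2]
grip_width: 0.107
gripper_force: 41.3
```

Run:
```python
from h import *
st(); plan((*d2w(0,-85),70,1.445))
```

```text
{'time': 13.95, 'tcp_pos': [532.548, -53.72, 67.094], 'orientation': [0.0, 0.753, 0.658, 0.0], 'qpos': [0.673, 0.613, -0.866, 1.978, 0.63, 0.841, -0.679], 'force': [0.959, -0.203, -0.197], 'grip_width': 0.107, 'gripper_force': 41.345}
now [532.5 -53.7  67.1] psi 1.436 q [ 0.67  0.61 -0.87  1.98  0.63  0.84 -0.68]
-> [-0.4, -0.6, -2.91, -0.01]
```

Emit:
carry_out --series '[[[-1,0,0,-4,0],[-1,0,0,-8,0],[-1,0,0,-12,0],[-1,0,0,-16,0],[-1,0,0,-20,0],[-1,0,0,-20,0]]]'

```text
time: 14.55
tcp_pos: [532.4, -53.8, 86.9]
orientation: [0.0, 0.753, 0.658, 0.0]
force: [0.0, 0.6, -1.1]
grip_width: 0.107
gripper_force: 41.4
```

Emit:
carry_out --series '[[[-1,0,0,-50,0],[-1,0,0,-100,0],[-1,411,-127,-100,0],[-1,411,-127,-100,0],[-1,411,-127,-100,0],[-1,411,-127,-100,0],[-1,411,-127,-100,0],[-1,411,-127,-100,0],[-1,411,-127,-100,0],[-1,411,-127,-100,0],[-1,411,-127,-100,0],[-1,411,-127,-100,0],[-1,411,-127,-100,0],[-1,411,-127,-80,0],[-1,411,-127,-80,0]]]'

```text
time: 16.05
tcp_pos: [461.9, 366.8, 163.8]
orientation: [0.001, 0.754, 0.657, -0.003]
force: [-0.1, -1.0, -1.2]
grip_width: 0.107
gripper_force: 41.3
```

Run:
```python
from h import *
st(); keys(cap('side')); tray(); plan((461.5,370,52,1.445))
```

```text
{'time': 16.05, 'tcp_pos': [461.921, 366.795, 163.826], 'orientation': [0.001, 0.754, 0.657, -0.003], 'qpos': [-0.069, 0.58, -0.946, 1.772, 0.531, 1.075, -1.342], 'force': [-0.101, -0.975, -1.183], 'grip_width': 0.107, 'gripper_force': 41.298}
key n 125 c [459.8 438.7] disp [-133.   394.9] size [29.  9.] zmax 72.0 yaw 1.459 rectang 77.1705322265625
tray [436.7 401.6] [143.  71.] 86.8
tray [459.9 403.1] [142. 123.] 88.6
now [462.6 369.3 166.6] psi 1.434 q [-0.07  0.58 -0.95  1.77  0.53  1.07 -1.34]
-> [0.5, -1.17, 114.63, -0.01]
```

Emit:
carry_out --series '[[[-1,0,-1,50,0],[-1,0,-1,90,0],[-1,0,-1,108,0],[-1,0,-1,115,0],[-1,0,-1,116,0],[-1,0,-1,116,0],[-0.6,0,-1,116,0],[-0.4,0,-1,116,0],[-0.2,0,-1,116,0],[0,0,-1,116,0],[0,0,-1,116,0],[0,0,-1,90,0],[0,0,-1,50,0],[0,0,-1,0,0],[0,0,-1,-20,0],[0,0,-1,-20,0],[0,0,-1,-20,0]]]'

```text
time: 17.9
tcp_pos: [460.8, 370.2, 186.1]
orientation: [0.0, 0.753, 0.658, -0.0]
force: [0.2, -0.9, -0.6]
grip_width: 0.502
gripper_force: 0.0
```

Run:
```python
from h import *
st(); keys(cap('side')); tray(); plan((*d2w(0,-72),150,1.445))
```

```text
{'time': 17.9, 'tcp_pos': [460.828, 370.204, 186.102], 'orientation': [0.0, 0.753, 0.658, -0.0], 'qpos': [-0.06, 0.558, -0.965, 1.751, 0.509, 1.107, -1.326], 'force': [0.178, -0.858, -0.573], 'grip_width': 0.502, 'gripper_force': 0.0}
key n 108 c [457.  373.2] disp [-127.6  329.5] size [30.  8.] zmax 72.0 yaw 1.483 rectang 82.75778198242188
key n 122 c [459.3 439.3] disp [-133.6  395.4] size [28.  8.] zmax 73.0 yaw 1.46 rectang 84.42500305175781
tray [434.7 402.3] [142.  64.] 88.5
tray [460.2 403. ] [142. 123.] 88.6
now [460.3 369.7 184.6] psi 1.436 q [-0.06  0.56 -0.96  1.75  0.51  1.11 -1.33]
-> [-397.25, 127.8, 34.64, -0.01]
```

Both keys now stand in the tray. Next I go to the start of the top tile push, with the fingers shut.

Emit:
carry_out --series '[[[-1,-397,128,0,-0.01],[-1,-397,128,0,-0.01],[-1,-397,128,0,-0.01],[-1,-397,128,0,-0.01],[-1,-397,128,0,-0.01],[-1,-397,128,0,-0.01],[-1,-397,128,0,-0.01],[-1,-397,128,0,-0.01],[-1,-397,128,0,-0.01],[-1,-397,128,0,-0.01],[-1,-397,128,35,-0.01],[-1,-397,128,75,-0.01],[-1,-397,128,75,-0.01],[-1,-397,128,75,-0.01]]]'

```text
time: 19.45
tcp_pos: [533.9, -38.2, 111.3]
orientation: [-0.001, 0.749, 0.663, -0.0]
force: [0.8, 0.9, 0.2]
grip_width: 0.0
gripper_force: 0.0
```

```bash
cat >> h.py <<'E'
def tiles():
    for n in('top','side'):
        c=cap(n); P=pts(c); q=P.reshape(-1,3); px=c['pixels'].reshape(-1,3).astype(int)
        d=(q[:,:2]-O)@np.array([[np.cos(PHI),-np.sin(PHI)],[np.sin(PHI),np.cos(PHI)]])
        w=(px.min(1)>120)&(np.ptp(px,1)<40)&(abs(d[:,0])<55)&(q[:,2]<75)&(q[:,2]>20)
        print(n,[(y,int(np.median(q[m,2]).round())) for y in range(-135,165,10) for m in [w&(abs(d[:,1]-y)<5)] if m.sum()>6])
E
python3 - <<'E'
from h import *
st(); tiles(); plan((*d2w(0,-66),51,1.445),(*d2w(0,-50),51,1.445),(*d2w(0,66.5),51,1.445))
E
```

```text
{'time': 19.45, 'tcp_pos': [533.853, -38.179, 111.349], 'orientation': [-0.001, 0.749, 0.663, -0.0], 'qpos': [0.695, 0.562, -0.93, 1.945, 0.564, 0.92, -0.642], 'force': [0.777, 0.927, 0.238], 'grip_width': 0.0, 'gripper_force': 0.0}
top [(-125, 36), (-115, 36), (-105, 36), (-95, 35), (-85, 35), (-75, 36), (-65, 36), (-55, 35), (-45, 38), (-35, 57), (-25, 57), (-15, 57), (-5, 57), (5, 57), (15, 58), (25, 57), (35, 56), (45, 46), (55, 45), (65, 45), (75, 45), (85, 45), (95, 46), (105, 45), (115, 45), (125, 46), (135, 46), (145, 46), (155, 46)]
side [(-135, 34), (-125, 36), (-115, 36), (-105, 36), (-95, 36), (-85, 36), (-75, 36), (-65, 36), (-45, 57), (-35, 57), (-25, 57), (-15, 58), (-5, 58), (5, 58), (15, 57), (25, 58), (35, 52), (45, 45), (55, 46), (65, 45), (75, 46), (85, 46), (95, 46), (105, 46), (115, 46), (125, 46), (135, 46), (145, 46), (155, 46)]
now [535.4 -38.6 113. ] psi 1.447 q [ 0.7   0.56 -0.93  1.94  0.56  0.92 -0.64]
-> [3.27, -1.58, 62.05, 0.0]
-> [19.27, -1.55, 62.05, 0.0]
-> [135.77, -1.36, 62.05, 0.0]
```

Emit:
carry_out --series '[[[-1,2,-1.5,40,0],[-1,2,-1.5,62,0],[-1,2,-1.5,62,0],[-1,2,-1.5,62,0],[-1,10,-1.5,62,0],[-1,15,-1.5,62,0],[-1,20,-1.5,62,0],[-1,27,-1.5,62,0],[-1,34,-1.5,62,0],[-1,41,-1.5,62,0],[-1,48,-1.5,62,0],[-1,48,-1.5,62,0]]]' --force 60

```text
time: 20.75
tcp_pos: [538.9, 10.0, 49.4]
orientation: [-0.001, 0.749, 0.662, 0.001]
force: [0.0, 0.4, -0.9]
grip_width: -0.002
gripper_force: 0.0
```

Run:
```python
from h import *
s=st(); print(w2d(s['tcp_pos'])); tiles(); plan((*d2w(0,66.5),51,1.445))
```

```text
{'time': 20.75, 'tcp_pos': [538.853, 10.031, 49.372], 'orientation': [-0.001, 0.749, 0.662, 0.001], 'qpos': [0.539, 0.644, -0.849, 1.98, 0.663, 0.818, -0.81], 'force': [0.031, 0.42, -0.88], 'grip_width': -0.002, 'gripper_force': 0.0}
[ -1.09118816 -20.56522611]
top [(-125, 37), (-115, 37), (-105, 35), (-95, 36), (-85, 36), (-75, 36), (-65, 36), (-55, 35), (-45, 37), (-35, 47), (-25, 48), (-15, 46), (-5, 57), (5, 57), (15, 57), (25, 57), (35, 57), (45, 57), (55, 57), (65, 56), (75, 46), (85, 46), (95, 46), (105, 45), (115, 45), (125, 45), (135, 46), (145, 46), (155, 46)]
side [(-125, 36), (-115, 36), (-105, 36), (-95, 36), (-85, 36), (-75, 36), (-65, 36), (-55, 36), (-45, 40), (-35, 48), (-25, 48), (-15, 54), (-5, 58), (5, 58), (15, 57), (25, 58), (35, 57), (45, 57), (55, 57), (65, 56), (75, 46), (85, 46), (95, 46), (105, 46), (115, 46), (125, 46), (135, 46), (145, 46), (155, 46)]
now [538.5   9.2  49.1] psi 1.447 q [ 0.54  0.64 -0.85  1.98  0.66  0.82 -0.81]
-> [87.92, 1.46, -1.91, 0.0]
```

Emit:
carry_out --series '[[[-1,7,0,-2,0],[-1,14,0,-2,0],[-1,21,0.5,-2,0],[-1,28,0.5,-2,0],[-1,35,1,-2,0],[-1,42,1,-2,0],[-1,49,1,-2,0],[-1,56,1,-2,0],[-1,63,1,-2,0],[-1,70,1,-2,0],[-1,77,1,-2,0],[-1,82,1,-2,0],[-1,86,1,-2,0],[-1,86,1,-2,0]]]'

```text
time: 22.25
tcp_pos: [550.5, 94.1, 51.4]
orientation: [-0.0, 0.75, 0.662, 0.0]
force: [0.4, 0.4, 0.5]
grip_width: -0.002
gripper_force: 0.0
```

Run:
```python
from h import *
s=st(); print(w2d(s['tcp_pos'])); tiles(); plan((*d2w(0,66.5),51,1.445))
```

```text
{'time': 22.25, 'tcp_pos': [550.541, 94.053, 51.43], 'orientation': [-0.0, 0.75, 0.662, 0.0], 'qpos': [0.375, 0.664, -0.842, 1.933, 0.661, 0.845, -0.948], 'force': [0.413, 0.376, 0.461], 'grip_width': -0.002, 'gripper_force': 0.0}
[2.97867525e-02 6.42578891e+01]
top [(-65, 35), (-55, 36), (-45, 36), (-35, 47), (-25, 47), (-15, 48), (-5, 47), (5, 48), (15, 47), (25, 47), (35, 47), (45, 46), (55, 45), (65, 46), (75, 52), (85, 57), (95, 56), (105, 56), (115, 55), (125, 56), (135, 56), (145, 56), (155, 50)]
side [(-135, 35), (-125, 36), (-115, 36), (-105, 36), (-95, 36), (-85, 36), (-75, 36), (-65, 36), (-55, 36), (-45, 45), (-35, 48), (-25, 48), (-15, 48), (-5, 47), (5, 48), (15, 48), (25, 48), (35, 47), (45, 45), (55, 46), (65, 46), (75, 56), (85, 56), (95, 56), (105, 56), (115, 56), (125, 56), (135, 56), (145, 56), (155, 54)]
now [550.6  93.5  51.4] psi 1.446 q [ 0.38  0.66 -0.84  1.93  0.66  0.84 -0.95]
-> [2.78, -0.15, 0.44, 0.0]
```

Emit:
carry_out --series '[[[-1,1,0,0,0],[-1,2,0,0,0],[-1,3,0,0,0],[-1,4,0,0,0],[-1,4,0,0,0]]]'

```text
time: 22.85
tcp_pos: [551.0, 96.9, 51.3]
orientation: [0.0, 0.75, 0.661, 0.0]
force: [0.1, -0.5, 1.2]
grip_width: -0.001
gripper_force: 1.0
```

Emit:
carry_out --series '[[[-1,1,0,0,0],[-1,2,0,0,0],[-1,3,0,0,0],[-1,3,0,0,0]]]'

```text
time: 23.25
tcp_pos: [551.6, 97.6, 51.3]
orientation: [0.001, 0.75, 0.661, -0.002]
force: [-0.3, -7.2, 3.6]
grip_width: 0.002
gripper_force: 3.4
```

Run:
```python
from h import *
s=st(); print(w2d(s['tcp_pos'])); plan((*d2w(0,58),51,1.445),(*d2w(0,58),41,1.445),(*d2w(0,-38),40.5,1.445))
```

```text
{'time': 23.25, 'tcp_pos': [551.552, 97.607, 51.257], 'orientation': [0.001, 0.75, 0.661, -0.002], 'qpos': [0.363, 0.666, -0.838, 1.928, 0.663, 0.85, -0.959], 'force': [-0.332, -7.188, 3.648], 'grip_width': 0.002, 'gripper_force': 3.377}
[ 0.58973228 67.91068645]
now [551.6  97.6  51.3] psi 1.444 q [ 0.36  0.67 -0.84  1.93  0.66  0.85 -0.96]
-> [-9.91, -0.58, 0.26, -0.0]
-> [-9.91, -0.58, 10.26, -0.0]
-> [-105.91, -0.44, 10.76, -0.0]
```

Emit:
carry_out --series '[[[-1,-10,-0.5,0,0],[-1,-10,-0.5,0,0],[-1,-10,-0.5,5,0],[-1,-10,-0.5,10,0],[-1,-10,-0.5,10,0],[-1,-17,-0.5,10,0],[-1,-24,-0.5,10,0],[-1,-31,-0.5,10,0],[-1,-38,-0.5,10,0],[-1,-45,-0.5,10,0],[-1,-52,-0.5,10,0],[-1,-59,-0.5,10,0],[-1,-59,-0.5,10,0]]]'

```text
time: 24.55
tcp_pos: [543.4, 39.8, 41.2]
orientation: [0.0, 0.75, 0.661, -0.0]
force: [0.2, -0.7, 0.6]
grip_width: 0.003
gripper_force: 0.0
```

Run:
```python
from h import *
s=st(); print(w2d(s['tcp_pos'])); tiles(); plan((*d2w(0,-37.5),41,1.445))
```

```text
{'time': 24.55, 'tcp_pos': [543.427, 39.834, 41.25], 'orientation': [0.0, 0.75, 0.661, -0.0], 'qpos': [0.469, 0.661, -0.833, 1.97, 0.677, 0.814, -0.877], 'force': [0.186, -0.658, 0.589], 'grip_width': 0.003, 'gripper_force': 0.0}
[-0.26935043  9.57545523]
top [(-95, 36), (-85, 41), (-75, 45), (-65, 47), (-55, 47), (-45, 48), (-35, 48), (-25, 48), (-15, 48), (-5, 46), (5, 36), (15, 38), (25, 37), (35, 37), (45, 45), (55, 45), (65, 46), (75, 52), (85, 56), (95, 56), (105, 56), (115, 56), (125, 56), (135, 56), (145, 55), (155, 55)]
side [(-135, 34), (-125, 36), (-115, 36), (-105, 36), (-95, 37), (-85, 46), (-75, 46), (-65, 46), (-55, 47), (-45, 47), (-35, 47), (-25, 48), (-15, 49), (-5, 44), (5, 37), (15, 38), (25, 38), (35, 37), (45, 45), (55, 46), (65, 46), (75, 54), (85, 56), (95, 56), (105, 56), (115, 56), (125, 56), (135, 56), (145, 56), (155, 55)]
now [543.4  40.8  41.3] psi 1.445 q [ 0.47  0.66 -0.83  1.97  0.68  0.81 -0.88]
-> [-48.08, 0.44, 0.27, 0.0]
```

Mid tile is sliding well and the base tile stays put. I'll continue to the stop.

Emit:
carry_out --series '[[[-1,-7,0,0,0],[-1,-14,0,0,0],[-1,-21,0,0,0],[-1,-28,0,0,0],[-1,-35,0,0,0],[-1,-41,0,0,0],[-1,-44,0,0,0],[-1,-46,0,0,0],[-1,-48,0,0,0],[-1,-49,0,0,0],[-1,-50,0,0,0],[-1,-50,0,0,0]]]'

```text
time: 25.85
tcp_pos: [538.4, -5.7, 42.0]
orientation: [-0.0, 0.749, 0.662, 0.002]
force: [2.0, 5.8, -0.2]
grip_width: -0.001
gripper_force: 2.8
```

Run:
```python
from h import *
s=st(); print(w2d(s['tcp_pos']),'az'); tiles()
for n in('top','side'):
    c=cap(n); P=pts(c); h=cv2.cvtColor(c['pixels'],cv2.COLOR_RGB2HSV); H,S,V=[h[...,i].astype(int) for i in range(3)]; X,Y,Z=P[...,0],P[...,1],P[...,2]
    for nm,lo,hi,zt,y0 in(('orange',6,20,92,-163),('blue',100,125,102,-328),('red',-1,6,82,-406)):
        m=(((H<hi)&(H>lo))|((nm=='red')&(H>172)))&(S>140)&(V>80)&(abs(Z-zt)<16)&(abs(Y-y0)<60)&(X>350)&(X<480)
        q=P[m]; r=cv2.minEnclosingCircle(q[:,:2].astype(np.float32)); print(n,nm,np.round(r[0],1),round(r[1],1),'zmax',q[:,2].max().round())
```

```text
{'time': 25.85, 'tcp_pos': [538.436, -5.681, 41.971], 'orientation': [-0.0, 0.749, 0.662, 0.002], 'qpos': [0.563, 0.653, -0.84, 1.986, 0.676, 0.802, -0.792], 'force': [2.049, 5.751, -0.188], 'grip_width': -0.001, 'gripper_force': 2.832}
[  0.45342085 -36.20679821] az
top [(-125, 46), (-115, 46), (-105, 45), (-95, 44), (-85, 46), (-75, 47), (-65, 46), (-55, 46), (-45, 35), (-35, 37), (-25, 37), (-15, 37), (-5, 37), (5, 37), (15, 38), (25, 37), (35, 37), (45, 44), (55, 45), (65, 46), (75, 49), (85, 56), (95, 55), (105, 56), (115, 56), (125, 56), (135, 55), (145, 55), (155, 55)]
side [(-135, 42), (-125, 46), (-115, 46), (-105, 46), (-95, 47), (-85, 46), (-75, 47), (-65, 47), (-55, 46), (-45, 37), (-35, 37), (-25, 38), (-15, 38), (-5, 37), (5, 37), (15, 37), (25, 38), (35, 37), (45, 45), (55, 45), (65, 46), (75, 55), (85, 56), (95, 56), (105, 56), (115, 56), (125, 56), (135, 56), (145, 56), (155, 55)]
top orange [ 414.2 -155.8] 9.0 zmax 95.0
top blue [ 431.7 -333.2] 16.8 zmax 107.0
top red [ 432.7 -410. ] 13.9 zmax 88.0
side orange [ 418.3 -160.5] 17.4 zmax 97.0
side blue [ 427.9 -328. ] 19.9 zmax 106.0
side red [ 430.2 -404.5] 16.7 zmax 85.0
```

Emit:
carry_out --series '[[[-1,10,0,0,0],[-1,10,0,-5,0],[-1,10,0,-50,0],[0,10,0,-100,0],[0.6,10,0,-150,0],[0.6,10,0,-160,0],[0.6,10,0,-160,0]]]'

```text
time: 26.75
tcp_pos: [539.3, 1.5, 203.4]
orientation: [0.002, 0.75, 0.661, 0.001]
force: [-0.4, 0.7, -0.9]
grip_width: 0.683
gripper_force: 0.0
```

Run:
```python
from h import *
for n in ('top','side'):
    c=cap(n); P=pts(c).reshape(-1,3); q=P[(c['z_map'].reshape(-1)>0)&(P[:,2]>25)&(P[:,2]<600)&(P[:,0]>455)&(P[:,0]<800)&(P[:,1]<-105)]
    for y in range(-125,-525,-40):
        a=q[abs(q[:,1]-y)<20]
        if len(a): print(n,y,'minx',np.percentile(a[:,0],1).round(),'z low-x',a[a[:,0]<np.percentile(a[:,0],1)+30][:,2].max().round(),'zmax',a[:,2].max().round())
    if n=='side':
        u,v=proj(c,[425,-245,40]).astype(int); cv2.imwrite('pics/b.png',cv2.resize(c['pixels'][v-50:v+50,u-65:u+65,::-1],None,fx=5,fy=5,interpolation=cv2.INTER_CUBIC))
plan((420,-162.5,150,0.4),(420,-162.5,26,0.4))
```

```text
top -125 minx 621.0 z low-x 37.0 zmax 38.0
top -165 minx 531.0 z low-x 138.0 zmax 215.0
top -205 minx 495.0 z low-x 123.0 zmax 279.0
top -245 minx 494.0 z low-x 120.0 zmax 280.0
top -285 minx 494.0 z low-x 122.0 zmax 280.0
top -325 minx 494.0 z low-x 118.0 zmax 280.0
top -365 minx 495.0 z low-x 120.0 zmax 280.0
top -405 minx 495.0 z low-x 120.0 zmax 278.0
top -445 minx 495.0 z low-x 125.0 zmax 278.0
top -485 minx 496.0 z low-x 122.0 zmax 214.0
side -125 minx 572.0 z low-x 45.0 zmax 45.0
side -165 minx 489.0 z low-x 117.0 zmax 211.0
side -205 minx 488.0 z low-x 118.0 zmax 275.0
side -245 minx 489.0 z low-x 118.0 zmax 277.0
side -285 minx 489.0 z low-x 119.0 zmax 276.0
side -325 minx 489.0 z low-x 119.0 zmax 275.0
side -365 minx 490.0 z low-x 118.0 zmax 277.0
side -405 minx 490.0 z low-x 117.0 zmax 276.0
side -445 minx 490.0 z low-x 116.0 zmax 275.0
side -485 minx 491.0 z low-x 116.0 zmax 195.0
now [537.4   0.9 200.2] psi 1.445 q [ 0.7   0.46 -1.02  1.85  0.44  1.08 -0.62]
-> [-176.85, -96.05, 50.19, 1.05]
-> [-176.85, -96.05, 174.19, 1.05]
```

View pics/b.png

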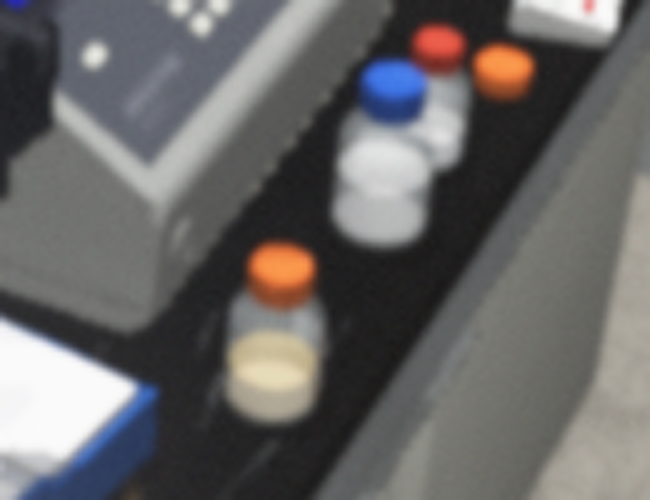

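The crop shows the bottles with cylindrical bodies up to about 60% of their height, then a shoulder and cap. I'll grip the bodies, starting with orange.

Emit:
carry_out --series '[[[1,-177,-96,20,0.1],[1,-177,-96,20,0.25],[1,-177,-96,20,0.4],[1,-177,-96,20,0.55],[1,-177,-96,20,0.7],[1,-177,-96,20,0.85],[1,-177,-96,20,1.0],[1,-177,-96,50,1.05],[1,-177,-96,50,1.05],[1,-177,-96,50,1.05]]]'

```text
time: 27.85
tcp_pos: [419.9, -161.3, 150.1]
orientation: [-0.001, 0.98, 0.198, -0.002]
force: [0.3, 0.1, -0.5]
grip_width: 0.998
gripper_force: 0.0
```

Run:
```python
from h import *
st(); plan((420,-162.5,24,0.4))
```

```text
{'time': 27.85, 'tcp_pos': [419.896, -161.347, 150.096], 'orientation': [-0.001, 0.98, 0.198, -0.002], 'qpos': [0.963, 0.302, -0.803, 2.098, 0.286, 0.856, -1.181], 'force': [0.335, 0.13, -0.454], 'grip_width': 0.998, 'gripper_force': 0.0}
now [ 419.9 -161.3  150.1] psi 0.398 q [ 0.96  0.3  -0.8   2.1   0.29  0.86 -1.18]
-> [-0.35, 1.1, 126.1, -0.0]
```

Emit:
carry_out --series '[[[1,0,1,40,0],[1,0,1,80,0],[1,0,1,105,0],[1,0,1,118,0],[1,0,1,125,0],[1,0,1,126,0],[1,0,1,126,0],[-1,0,1,126,0],[-1,0,1,126,0],[-1,0,1,126,0],[-1,0,1,126,0],[-1,0,1,126,0],[-1,0,1,126,0],[-1,0,1,126,0]]]' --force 25

```text
time: 29.25
tcp_pos: [421.9, -162.9, 26.1]
orientation: [0.001, 0.98, 0.197, 0.0]
force: [-1.4, 0.9, 5.2]
grip_width: 0.591
gripper_force: 25.3
```

Run:
```python
from h import *
st(); plan((420,-80,150,0.0))
c=cap('side'); u,v=proj(c,[425,-165,60]).astype(int); cv2.imwrite('pics/b2.png',cv2.resize(c['pixels'][v-60:v+40,u-65:u+65,::-1],None,fx=5,fy=5,interpolation=cv2.INTER_CUBIC))
```

```text
{'time': 29.25, 'tcp_pos': [421.919, -162.87, 26.126], 'orientation': [0.001, 0.98, 0.197, 0.0], 'qpos': [0.795, 0.507, -0.639, 2.193, 0.541, 0.598, -1.417], 'force': [-1.362, 0.923, 5.202], 'grip_width': 0.591, 'gripper_force': 25.311}
now [ 421.9 -162.9   26.1] psi 0.396 q [ 0.8   0.51 -0.64  2.19  0.54  0.6  -1.42]
-> [30.17, -77.21, -123.87, 0.4]
```

View pics/b2.png

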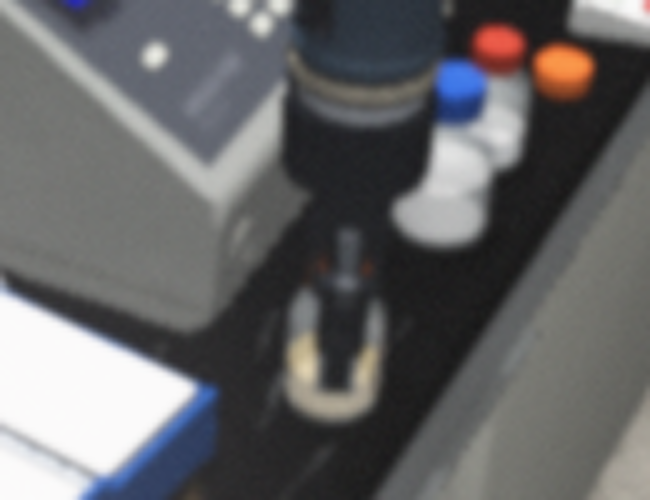

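Width 0.591, about 50 mm, is a good grip on the orange bottle's body. I'll carry it to the low tile, on the far half.

Emit:
carry_out --series '[[[-1,0,0,0,0],[-1,0,0,-20,0],[-1,0,0,-55,0],[-1,0,0,-95,0],[-1,10,-26,-124,0.1],[-1,20,-52,-124,0.2],[-1,30,-77,-124,0.3],[-1,55,-77,-124,0.4],[-1,90,-65,-124,0.5],[-1,130,-53,-124,0.52],[-1,160,-42,-124,0.52],[-1,168,-40,-124,0.52],[-1,168,-40,-110,0.52],[-1,168,-40,-90,0.52],[-1,168,-40,-90,0.52],[-1,168,-40,-90,0.52]]]' --force 40

```text
time: 30.9
tcp_pos: [559.4, -61.4, 114.7]
orientation: [0.0, 0.998, -0.062, -0.001]
force: [0.8, -0.1, -0.5]
grip_width: 0.587
gripper_force: 42.3
```

Run:
```python
from h import *
st(); plan((*d2w(30,-88),74,-0.125))
```

```text
{'time': 30.9, 'tcp_pos': [559.419, -61.374, 114.686], 'orientation': [0.0, 0.998, -0.062, -0.001], 'qpos': [0.536, 0.506, -0.661, 1.888, 0.396, 0.883, -2.016], 'force': [0.81, -0.106, -0.55], 'grip_width': 0.587, 'gripper_force': 42.259}
now [559.4 -61.4 114.7] psi -0.124 q [ 0.54  0.51 -0.66  1.89  0.4   0.88 -2.02]
-> [1.78, -0.85, 40.69, 0.0]
```

Emit:
carry_out --series '[[[-1,2,-1,15,0],[-1,2,-1,30,0],[-1,2,-1,36,0],[-1,2,-1,39,0],[-1,2,-1,40,0],[-1,2,-1,40,0],[-1,2,-1,40,0]]]'

```text
time: 31.6
tcp_pos: [563.6, -60.3, 75.7]
orientation: [0.0, 0.998, -0.062, 0.0]
force: [-0.1, 0.8, -1.7]
grip_width: 0.585
gripper_force: 42.3
```

Emit:
carry_out --series '[[[-1,-1.5,0,1,0],[-1,-1.5,0,2,0],[-1,-1.5,0,3,0],[-1,-1.5,0,3,0]]]'

```text
time: 32.0
tcp_pos: [561.8, -60.2, 72.3]
orientation: [0.0, 0.998, -0.062, 0.0]
force: [-0.3, 0.0, -1.9]
grip_width: 0.587
gripper_force: 42.5
```

Emit:
carry_out --series '[[[-1,0,0,0.7,0],[-1,0,0,1.5,0],[-1,0,0,1.5,0]]]'

```text
time: 32.3
tcp_pos: [561.8, -60.2, 72.3]
orientation: [0.001, 0.998, -0.062, 0.0]
force: [-4.7, -0.7, 9.9]
grip_width: 0.584
gripper_force: 43.6
```

Emit:
carry_out --series '[[[-1,0,0,0.5,0],[0.2,0,0,0.5,0],[0.3,0,0,0.5,0],[0.45,0,0,0.5,0],[0.6,0,0,0.5,0],[0.7,0,0,0.5,0],[0.7,0,0,0.5,0],[0.7,0,0,-30,0],[0.7,0,0,-70,0],[0.7,0,0,-110,0],[0.7,0,0,-130,0],[0.7,0,0,-130,0]]]'

```text
time: 33.5
tcp_pos: [563.9, -59.9, 204.3]
orientation: [0.0, 0.998, -0.062, 0.003]
force: [0.3, 0.1, 0.7]
grip_width: 0.85
gripper_force: 0.0
```

```bash
cat >> h.py <<'E'
def bots():
    for n in('top','side'):
        c=cap(n); P=pts(c); h=cv2.cvtColor(c['pixels'],cv2.COLOR_RGB2HSV); H,S,V=[h[...,i].astype(int) for i in range(3)]; X,Y,Z=P[...,0],P[...,1],P[...,2]
        for nm,m in(('orange',(H<20)&(H>6)),('blue',(H<125)&(H>100)),('red',(H<6)|(H>172))):
            m=m&(S>140)&(V>80)&(Z>(70 if nm!='orange' else 8))&(Z<170)&(Y<200)&(Y>-550)&(X>350)&(X<640)
            k,l,s,ce=cv2.connectedComponentsWithStats(m.astype(np.uint8))
            for i in range(1,k):
                if s[i,4]>=15:
                    q=P[l==i]; r=cv2.minEnclosingCircle(q[:,:2].astype(np.float32)); print(n,nm,np.round(r[0],1),round(r[1],1),'zmax',q[:,2].max().round(),'disp',w2d(r[0]).round(1))
E
python3 - <<'E'
from h import *
st(); bots(); plan((420,-60,220,0.0),(425,-200,220,0.5),(431.5,-407.5,200,0.785))
E
```

```text
{'time': 33.5, 'tcp_pos': [563.871, -59.862, 204.295], 'orientation': [0.0, 0.998, -0.062, 0.003], 'qpos': [0.585, 0.406, -0.717, 1.8, 0.307, 1.043, -1.942], 'force': [0.267, 0.129, 0.705], 'grip_width': 0.85, 'gripper_force': 0.0}
top orange [561.6 -61.8] 14.4 zmax 143.0 disp [ 30.5 -89. ]
top orange [ 419.3 -504.2] 18.2 zmax 24.0 disp [ -55.6 -545.7]
top blue [ 608.6 -286. ] 77.3 zmax 170.0 disp [ 105.  -305.6]
top blue [ 431.8 -331.8] 18.1 zmax 108.0 disp [ -64.7 -373.1]
top red [ 432.  -410.7] 14.7 zmax 88.0 disp [ -54.6 -451.3]
side orange [ 414.6 -500.1] 20.5 zmax 20.0 disp [ -60.8 -542.2]
side orange [559.9 -60.2] 17.2 zmax 142.0 disp [ 28.5 -87.6]
side blue [ 604.4 -291.9] 76.6 zmax 170.0 disp [ 101.6 -312. ]
side blue [ 427.8 -328.6] 20.8 zmax 106.0 disp [ -69.1 -370.4]
side red [ 426.3 -407.6] 17.6 zmax 86.0 disp [ -60.7 -449. ]
now [561.5 -60.4 200.6] psi -0.124 q [ 0.58  0.41 -0.71  1.8   0.31  1.04 -1.94]
-> [-140.41, 17.2, -19.41, -0.12]
-> [-118.08, 155.49, -19.41, -0.62]
-> [-85.88, 360.58, 0.59, -0.91]
```

Emit:
carry_out --series '[[[0.6,-140,17,-19,0],[0.6,-140,17,-19,0],[0.6,-140,17,-19,0],[0.6,-86,360,-19,-0.1],[0.6,-86,360,-19,-0.25],[0.6,-86,360,-19,-0.4],[0.6,-86,360,-19,-0.55],[0.6,-86,360,-19,-0.7],[0.6,-86,360,-19,-0.85],[0.6,-86,360,-19,-0.91],[0.6,-86,360,-19,-0.91],[0.6,-86,360,0,-0.91],[0.6,-86,360,40,-0.91],[0.6,-86,360,40,-0.91],[0.6,-86,360,40,-0.91],[0.6,-86,360,40,-0.91]]]'

```text
time: 35.2
tcp_pos: [432.8, -406.7, 162.1]
orientation: [0.001, 0.924, 0.383, 0.001]
force: [-0.1, -0.1, 1.7]
grip_width: 0.802
gripper_force: 0.0
```

Run:
```python
from h import *
st(); plan((430.5,-408,20,0.785))
c=cap('side','s9.png'); u,v=proj(c,[425,-405,60]).astype(int); cv2.imwrite('pics/b3.png',cv2.resize(c['pixels'][v-50:v+40,u-60:u+60,::-1],None,fx=5,fy=5,interpolation=cv2.INTER_CUBIC))
```

```text
{'time': 35.2, 'tcp_pos': [432.761, -406.739, 162.051], 'orientation': [0.001, 0.924, 0.383, 0.001], 'qpos': [1.188, 0.495, -0.682, 1.778, 0.364, 0.997, -0.421], 'force': [-0.077, -0.096, 1.713], 'grip_width': 0.802, 'gripper_force': 0.0}
now [ 432.8 -406.7  162.1] psi 0.786 q [ 1.19  0.49 -0.68  1.78  0.36  1.   -0.42]
-> [-2.49, -0.71, 142.05, 0.0]
```

View pics/b3.png

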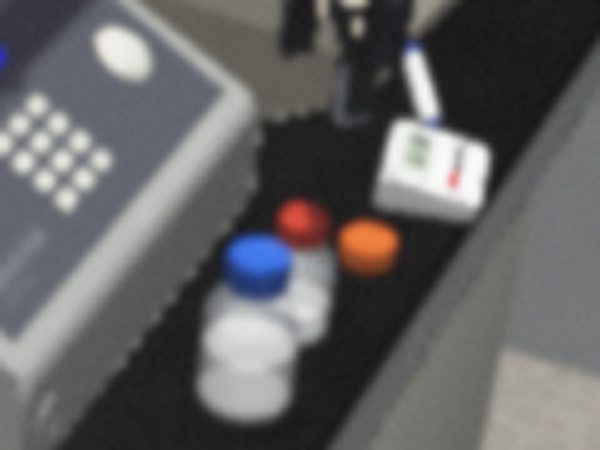

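The crop shows the red bottle beside the blue one, with the cap clear to the right. The diagonal grasp has room, so I'll descend.

Emit:
carry_out --series '[[[0.6,-2,-1,40,0],[0.6,-2,-1,80,0],[0.6,-2,-1,110,0],[0.6,-2,-1,130,0],[0.6,-2,-1,141,0],[0.6,-2,-1,141,0],[0.6,-2,-1,141,0],[-1,-2,-1,141,0],[-1,-2,-1,141,0],[-1,-2,-1,141,0],[-1,-2,-1,141,0],[-1,-2,-1,141,0],[-1,-2,-1,141,0],[-1,-2,-1,141,0]]]' --force 25

```text
time: 36.65
tcp_pos: [430.8, -408.2, 21.5]
orientation: [0.001, 0.924, 0.383, 0.001]
force: [-0.7, 0.1, 6.3]
grip_width: 0.518
gripper_force: 25.2
```

Run:
```python
from h import *
st(); plan((428,-330,170,0.785),(420,-60,170,0.0),(*d2w(-28,-88),170,-0.125),(*d2w(-28,-88),90,-0.125))
```

```text
{'time': 36.65, 'tcp_pos': [430.762, -408.228, 21.468], 'orientation': [0.001, 0.924, 0.383, 0.001], 'qpos': [1.108, 0.666, -0.575, 1.875, 0.516, 0.75, -0.542], 'force': [-0.745, 0.145, 6.275], 'grip_width': 0.518, 'gripper_force': 25.249}
now [ 430.8 -408.2   21.5] psi 0.786 q [ 1.11  0.67 -0.57  1.87  0.52  0.75 -0.54]
-> [53.38, -57.25, -148.53, 0.0]
-> [238.7, -253.77, -148.53, 0.79]
-> [302.48, -199.11, -148.53, 0.91]
-> [302.48, -199.11, -68.53, 0.91]
```

Emit:
carry_out --series '[[[-1,0,0,0,0],[-1,0,0,-30,0],[-1,0,0,-70,0],[-1,0,0,-110,0],[-1,0,0,-149,0],[-1,24,-25,-149,0.05],[-1,50,-52,-149,0.15],[-1,80,-84,-149,0.25],[-1,111,-117,-149,0.35],[-1,143,-151,-149,0.45],[-1,175,-186,-149,0.55],[-1,207,-220,-149,0.7],[-1,230,-245,-149,0.8],[-1,239,-254,-149,0.9],[-1,260,-236,-149,0.91],[-1,285,-214,-149,0.91],[-1,302,-199,-149,0.91],[-1,302,-199,-120,0.91],[-1,302,-199,-90,0.91],[-1,302,-199,-90,0.91]]]' --force 40

```text
time: 38.65
tcp_pos: [499.2, -53.2, 106.7]
orientation: [-0.0, 0.998, -0.062, -0.004]
force: [-0.3, -0.4, -1.7]
grip_width: 0.516
gripper_force: 41.2
```

Run:
```python
from h import *
st(); plan((*d2w(-28,-88),70,-0.125))
```

```text
{'time': 38.65, 'tcp_pos': [499.229, -53.175, 106.731], 'orientation': [-0.0, 0.998, -0.062, -0.004], 'qpos': [0.534, 0.424, -0.635, 2.028, 0.344, 0.804, -1.998], 'force': [-0.312, -0.4, -1.738], 'grip_width': 0.516, 'gripper_force': 41.164}
now [499.2 -53.2 106.7] psi -0.124 q [ 0.53  0.42 -0.64  2.03  0.34  0.8  -2.  ]
-> [4.53, -0.21, 36.73, 0.0]
```

Emit:
carry_out --series '[[[-1,3,0,0,0],[-1,3,0,12,0],[-1,3,0,24,0],[-1,3,0,32,0],[-1,3,0,36,0],[-1,3,0,38,0],[-1,3,0,38,0],[-1,3,0,38,0]]]'

```text
time: 39.45
tcp_pos: [505.6, -53.5, 72.1]
orientation: [0.0, 0.998, -0.062, 0.0]
force: [0.1, 0.1, -0.5]
grip_width: 0.517
gripper_force: 41.2
```

Emit:
carry_out --series '[[[-1,-1.5,0,1.5,0],[-1,-1.5,0,3,0],[-1,-1.5,0,4,0],[-1,-1.5,0,5,0],[-1,-1.5,0,5,0]]]'

```text
time: 39.95
tcp_pos: [503.9, -53.3, 67.6]
orientation: [0.0, 0.998, -0.062, -0.0]
force: [-3.1, 0.5, 6.2]
grip_width: 0.517
gripper_force: 42.1
```

Contact, so I release and retreat.

Emit:
carry_out --series '[[[0.1,0,0,0,0],[0.2,0,0,0,0],[0.3,0,0,0,0],[0.45,0,0,0,0],[0.55,0,0,0,0],[0.55,0,0,0,0],[0.55,0,0,-30,0],[0.55,0,0,-70,0],[0.55,0,0,-110,0],[0.8,0,0,-140,0],[0.8,0,0,-140,0],[0.8,0,0,-140,0]]]'

```text
time: 41.15
tcp_pos: [503.9, -53.5, 207.1]
orientation: [0.0, 0.998, -0.062, 0.001]
force: [-0.1, -0.0, -1.1]
grip_width: 0.897
gripper_force: 0.0
```

Run:
```python
from h import *
st(); bots(); plan((420,-60,210,0.0),(429.5,-330.5,165,0.785))
```

```text
{'time': 41.15, 'tcp_pos': [503.88, -53.541, 207.128], 'orientation': [0.0, 0.998, -0.062, 0.001], 'qpos': [0.608, 0.294, -0.701, 1.925, 0.226, 1.0, -1.89], 'force': [-0.068, -0.033, -1.095], 'grip_width': 0.897, 'gripper_force': 0.0}
top orange [ 419.7 -503.6] 17.6 zmax 23.0 disp [ -55.3 -545. ]
top blue [ 617.8 -286.8] 77.4 zmax 170.0 disp [ 114.3 -305.2]
top blue [ 433.2 -331.5] 19.2 zmax 108.0 disp [ -63.3 -372.6]
side orange [ 418.2 -498. ] 20.3 zmax 19.0 disp [ -57.5 -539.7]
side orange [560.1 -59.8] 17.4 zmax 141.0 disp [ 28.7 -87.2]
side blue [ 426.4 -328.1] 19.9 zmax 106.0 disp [ -70.5 -370.1]
side red [501.6 -52. ] 14.3 zmax 131.0 disp [-30.3 -86.8]
now [502.9 -53.5 205.6] psi -0.124 q [ 0.61  0.3  -0.7   1.93  0.23  1.   -1.89]
-> [-81.46, 16.69, -4.42, -0.12]
-> [-38.5, 283.93, 40.58, -0.91]
```

Emit:
carry_out --series '[[[1,-81,17,-4,0],[1,-81,17,-4,0],[1,-38,284,-4,-0.1],[1,-38,284,-4,-0.25],[1,-38,284,-4,-0.4],[1,-38,284,-4,-0.52],[1,-38,284,-4,-0.52],[1,-38,284,-4,-0.52],[1,-38,284,-4,-0.52],[1,-38,284,40,-0.52],[1,-38,284,40,-0.52],[1,-38,284,40,-0.52]]]'

```text
time: 42.45
tcp_pos: [430.5, -328.9, 165.9]
orientation: [-0.002, 0.98, 0.198, -0.001]
force: [-0.0, -0.3, 0.3]
grip_width: 1.001
gripper_force: 0.0
```

Run:
```python
from h import *
st(); plan((430,-330.5,33,0.4))
```

```text
{'time': 42.45, 'tcp_pos': [430.471, -328.902, 165.921], 'orientation': [-0.002, 0.98, 0.198, -0.001], 'qpos': [1.049, 0.388, -0.598, 1.893, 0.265, 0.943, -0.845], 'force': [-0.033, -0.28, 0.273], 'grip_width': 1.001, 'gripper_force': 0.0}
now [ 430.5 -328.9  165.9] psi 0.398 q [ 1.05  0.39 -0.6   1.89  0.26  0.94 -0.84]
-> [-1.05, 1.29, 132.92, -0.0]
```

Emit:
carry_out --series '[[[1,-1,1,40,0],[1,-1,1,80,0],[1,-1,1,110,0],[1,-1,1,124,0],[1,-1,1,131,0],[1,-1,1,132,0],[1,-1,1,132,0],[-1,-1,1,132,0],[-1,-1,1,132,0],[-1,-1,1,132,0],[-1,-1,1,132,0],[-1,-1,1,132,0],[-1,-1,1,132,0],[-1,-1,1,132,0]]]' --force 25

```text
time: 43.85
tcp_pos: [430.9, -331.9, 35.9]
orientation: [0.001, 0.98, 0.197, 0.0]
force: [-2.0, 0.6, 5.5]
grip_width: 0.647
gripper_force: 25.8
```

Run:
```python
from h import *
st(); plan((425,-60,210,0.0),(440,110,210,0),(*d2w(0,118),210,-0.125),(*d2w(0,118),110,-0.125))
```

```text
{'time': 43.85, 'tcp_pos': [430.85, -331.897, 35.936], 'orientation': [0.001, 0.98, 0.197, 0.0], 'qpos': [0.965, 0.565, -0.502, 1.988, 0.418, 0.689, -0.974], 'force': [-2.018, 0.624, 5.494], 'grip_width': 0.647, 'gripper_force': 25.806}
now [ 430.9 -331.9   35.9] psi 0.396 q [ 0.97  0.56 -0.5   1.99  0.42  0.69 -0.97]
-> [99.4, -253.15, -174.06, 0.4]
-> [178.76, -404.23, -174.06, 0.4]
-> [301.32, -393.55, -174.06, 0.52]
-> [301.32, -393.55, -74.06, 0.52]
```

Emit:
carry_out --series '[[[-1,0,0,0,0],[-1,0,0,-30,0],[-1,0,0,-70,0],[-1,0,0,-110,0],[-1,0,0,-150,0],[-1,5,-13,-174,0],[-1,18,-45,-174,0.05],[-1,33,-85,-174,0.1],[-1,49,-125,-174,0.15],[-1,65,-165,-174,0.2],[-1,81,-205,-174,0.3],[-1,99,-253,-174,0.4],[-1,118,-290,-174,0.4],[-1,138,-327,-174,0.4],[-1,158,-365,-174,0.4],[-1,179,-404,-174,0.4],[-1,219,-401,-174,0.45],[-1,259,-397,-174,0.5],[-1,301,-394,-174,0.52],[-1,301,-394,-174,0.52]]]' --force 40

```text
time: 45.85
tcp_pos: [560.4, 149.2, 208.2]
orientation: [-0.002, 0.998, -0.063, 0.001]
force: [-0.6, -1.1, -1.0]
grip_width: 0.644
gripper_force: 43.5
```

Run:
```python
from h import *
st(); plan((*d2w(0,118),95,-0.125)); tiles()
```

```text
{'time': 45.85, 'tcp_pos': [560.378, 149.235, 208.183], 'orientation': [-0.002, 0.998, -0.063, 0.001], 'qpos': [0.241, 0.437, -0.759, 1.762, 0.335, 1.074, -2.328], 'force': [-0.62, -1.121, -1.036], 'grip_width': 0.644, 'gripper_force': 43.461}
now [560.4 149.2 208.2] psi -0.125 q [ 0.24  0.44 -0.76  1.76  0.34  1.07 -2.33]
-> [-2.91, 2.24, 113.18, -0.0]
top [(-125, 45), (-115, 46), (-105, 46), (-85, 53), (-75, 46), (-65, 46), (-55, 45), (-45, 37), (-35, 38), (-25, 37), (-15, 36), (85, 56), (95, 57), (105, 57), (115, 56), (125, 56), (135, 55), (145, 56), (155, 56)]
side [(-125, 46), (-115, 46), (-105, 47), (-95, 55), (-85, 57), (-75, 56), (-65, 50), (-55, 45), (-45, 38), (-35, 37), (-25, 37), (-15, 37), (-5, 38), (5, 37), (15, 37), (25, 37), (35, 37), (45, 45), (55, 46), (65, 46), (75, 55), (85, 56), (95, 56), (105, 56), (115, 56), (125, 56), (135, 56), (145, 56), (155, 56)]
```

Emit:
carry_out --series '[[[-1,-2,2,30,0],[-1,-2,2,60,0],[-1,-2,2,85,0],[-1,-2,2,100,0],[-1,-2,2,108,0],[-1,-2,2,111,0],[-1,-2,2,111,0],[-1,-2,2,111,0]]]'

```text
time: 46.75
tcp_pos: [554.7, 146.4, 98.9]
orientation: [-0.0, 0.998, -0.062, 0.001]
force: [-0.0, -0.0, -1.8]
grip_width: 0.648
gripper_force: 43.5
```

Emit:
carry_out --series '[[[-1,2,0,2,0],[-1,2,0,4,0],[-1,2,0,5,0],[-1,2,0,6,0],[-1,2,0,6.5,0],[-1,2,0,6.5,0]]]'

```text
time: 47.35
tcp_pos: [556.1, 145.8, 92.1]
orientation: [0.0, 0.998, -0.062, 0.0]
force: [-1.7, -1.5, 5.3]
grip_width: 0.641
gripper_force: 44.3
```

Contact. I release, retreat and check.

Emit:
carry_out --series '[[[0.35,0,0,0,0],[0.45,0,0,0,0],[0.6,0,0,0,0],[0.75,0,0,0,0],[0.9,0,0,0,0],[0.9,0,0,0,0],[0.9,0,0,-30,0],[0.9,0,0,-70,0],[0.9,0,0,-110,0],[0.9,0,0,-150,0],[0.9,-100,0,-170,0],[0.9,-100,0,-170,0],[0.9,-100,0,-170,0],[0.9,-100,0,-170,0]]]'

```text
time: 48.75
tcp_pos: [456.2, 158.3, 262.0]
orientation: [0.001, 0.998, -0.061, 0.001]
force: [0.0, -1.3, -0.5]
grip_width: 0.947
gripper_force: 0.0
```

Run:
```python
from h import *
st(); bots(); tiles(); tray(); keys(cap('side','send.png')); cap('top','tend.png')
```

```text
{'time': 48.75, 'tcp_pos': [456.176, 158.344, 261.996], 'orientation': [0.001, 0.998, -0.061, 0.001], 'qpos': [0.325, 0.213, -0.853, 1.9, 0.182, 1.106, -2.292], 'force': [0.025, -1.288, -0.481], 'grip_width': 0.947, 'gripper_force': 0.0}
top orange [561.7 -62. ] 14.8 zmax 143.0 disp [ 30.5 -89.2]
top orange [ 419.8 -502.6] 17.4 zmax 23.0 disp [ -55.3 -544. ]
top blue [ 607.3 -286.7] 76.9 zmax 170.0 disp [ 103.8 -306.4]
top blue [556.9 142.5] 16.3 zmax 163.0 disp [  0.3 113.1]
top red [504.3 -55. ] 12.5 zmax 134.0 disp [-27.3 -89.4]
side orange [ 416.5 -499.6] 19.6 zmax 20.0 disp [ -59.  -541.5]
side orange [566.1 -56.6] 14.4 zmax 139.0 disp [ 34.2 -83.2]
side blue [ 612. -288.] 82.9 zmax 170.0 disp [ 108.7 -307.2]
side blue [553.1 145.2] 19.5 zmax 162.0 disp [ -3.8 115.3]
side red [503.  -54.2] 15.9 zmax 132.0 disp [-28.7 -88.8]
top [(-125, 45), (-115, 46), (-105, 46), (-95, 47), (-85, 47), (-75, 47), (-65, 46), (-55, 46), (-45, 36), (-35, 37), (-25, 37), (-15, 37), (-5, 37), (5, 38), (15, 37), (25, 37), (35, 37), (45, 44), (55, 46), (65, 46), (75, 51), (85, 56), (95, 57), (105, 57), (115, 57), (125, 56), (135, 56)]
side [(-125, 46), (-115, 47), (-105, 46), (-95, 54), (-85, 57), (-75, 55), (-65, 51), (-55, 45), (-45, 38), (-35, 37), (-25, 37), (-15, 37), (-5, 38), (5, 37), (15, 38), (25, 38), (35, 37), (45, 46), (55, 46), (65, 46), (75, 54), (85, 56), (95, 57), (105, 56), (115, 56), (125, 56), (135, 57), (145, 56), (155, 56)]
tray [463.5 401.8] [143. 121.] 88.5
tray [459.8 403.2] [141. 122.] 88.5
key n 93 c [502.3 -53.1] disp [-29.5 -87.8] size [24. 28.] zmax 131.0 yaw -0.839 rectang 29.216894149780273
key n 115 c [457.7 373. ] disp [-126.9  329.5] size [31.  9.] zmax 73.0 yaw 1.464 rectang 81.91496276855469
key n 121 c [459.9 439.1] disp [-132.9  395.3] size [29.  8.] zmax 73.0 yaw 1.471 rectang 87.07827758789062
```

View pics/send.png

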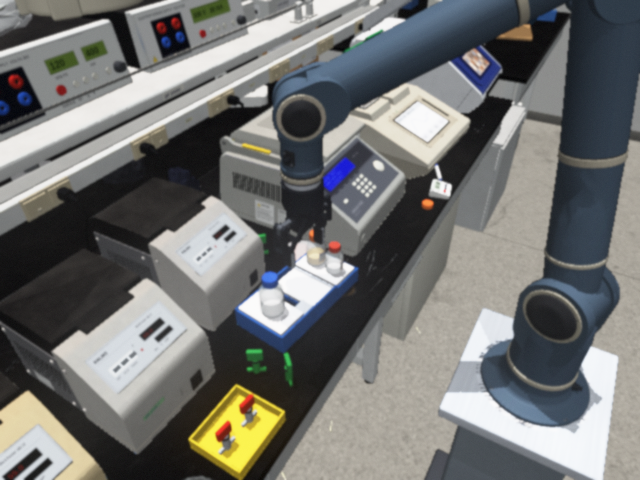

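The side view shows both keys standing in the tray. Blue is on the high tile, and orange and red are on the low tile. The cap is at (427,204) and the timer at (440,188), where they were at the start. I'm handing the job in.

Emit:
carry_out --series '[[[0.9,0,0,0,0],[0.9,0,0,0,0],[0.9,0,0,0,0]]]'

```text
time: 49.45
tcp_pos: [456.8, 158.3, 261.2]
orientation: [-0.0, 0.998, -0.062, -0.0]
force: [-0.3, -0.6, -0.4]
grip_width: 0.951
gripper_force: 0.0
```

```bash
python3 -c "
from h import *
print(close_job())"
```

```text
the job is handed in; nothing more can be done
None
```

I handed the job in at about 49 s with no verdict returned; in the last camera check both keys stood in the tray, both tiles were against their end stops, the bottom tile was still in place, the three bottles present (large blue, orange, red) stood upright on the tiles, and the cap and timer had not moved.

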